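# Stack the biscuit boards and stow the tea infusers

### The job

Clear the tea counter: get every thin biscuit board off the raised step by sliding it along its lane until it sticks out over the step's front edge, where its sides can be gripped, and stack all the boards flat and squared up, one on another, in the middle of the silver tray. Stand every tea infuser upright on the floor of the white carrier, one to a compartment. Leave the cup and saucer, the teaspoon holder and the caddy where they are.

Things in the scene. Friction and masses are not known exactly. Their poses are not given: they have to be found in the camera images.
- board1: thin flat dark-wood biscuit board, 160 x 60 x 7 mm, about 75 g; origin at the centre of its underside, x along its 160 mm length, z up. It starts lying in a lane of the step (not necessarily present at every start)
- board2: thin flat dark-wood biscuit board, 160 x 60 x 7 mm, about 75 g; origin at the centre of its underside, x along its 160 mm length, z up. It starts lying in a lane of the step (not necessarily present at every start)
- board3: thin flat dark-wood biscuit board, 160 x 60 x 7 mm, about 75 g; origin at the centre of its underside, x along its 160 mm length, z up. It starts lying in a lane of the step (not necessarily present at every start)
- step: fixed beech step, 240 (x, away from robot) x 272 (y) x 60 mm high; origin centre of underside. On top 3 lanes along x, 64 mm wide, at y -84, 0, 84 mm, floor at z 60 mm, between rims 20 mm wide and 9 mm high: boards in them cannot be gripped. Lanes open at the front edge (x -120 mm, to the robot) and back. A board slides if a closed fingertip presses on it with some 5 N; it tips if over half overhangs
- tray: rectangular silver-toned tray, fixed, 200 mm (its x) x 150 mm (y), rim 3 mm thick and 11 mm high, inner floor 3 mm above the counter; origin at the centre of its underside
- carrier: white plastic carrier, fixed, 155 x 155 mm, 28 mm high, with 2 x 2 square compartments 70 mm wide centred at x, y = +-37.5 mm (walls and dividers 5 mm thick, as high as the rim, floor 5 mm thick); origin at the centre of its underside
- infuser1: stainless tea infuser, an upright drum 44 mm in diameter with straight sides from 7 to 52 mm, then a domed top with a small knob, 70 mm tall in all, on a weighted round foot 52 mm across and 7 mm high; about 120 g; origin at the centre of its underside, z up. It stands on the counter, nearer the robot than tray and carrier (not present at every start)
- infuser2: stainless tea infuser, an upright drum 44 mm in diameter with straight sides from 7 to 52 mm, then a domed top with a small knob, 70 mm tall in all, on a weighted round foot 52 mm across and 7 mm high; about 120 g; origin at the centre of its underside, z up. It stands on the counter, nearer the robot than tray and carrier (not present at every start)
- infuser3: stainless tea infuser, an upright drum 44 mm in diameter with straight sides from 7 to 52 mm, then a domed top with a small knob, 70 mm tall in all, on a weighted round foot 52 mm across and 7 mm high; about 120 g; origin at the centre of its underside, z up. It stands on the counter, nearer the robot than tray and carrier (not present at every start)
- saucer: white ceramic saucer, 110 mm across, 16 mm high, loose, to the right of the tray and carrier; leave alone; origin at the centre of its underside
- cup: clear glass cup, 68 mm across, 62 mm tall, standing on the saucer; leave alone; origin at the centre of its underside
- spoon_holder: stainless teaspoon holder with three teaspoons, 64 mm across, 126 mm tall with the spoons, loose, beyond the tray and carrier; leave alone; origin at the centre of its underside
- caddy: grey plastic caddy with a white clip-on lid, 86 x 116 mm, 89 mm tall, loose, beyond the step; leave alone; origin at the centre of its underside

How it is judged:
By the outcome, as a careful person would: the job done as asked, in the order asked, and still so for the second after the job is handed in, with the robot touching nothing.
Of board1, board2, board3 only 2 to 3 are there at a start; the rules pass over those that are not, and their reading is None.
Of infuser1, infuser2, infuser3 only 2 to 3 are there at a start; the rules pass over those that are not, and their reading is None.
At some moment in a run one of infuser1, infuser2, infuser3 may be knocked a few centimetres aside while the robot is not near it.
It also fails if it takes over 210 s, if anything falls off the work surface, if the arm or the gripper's body presses on something with over 40 N, if the wrist force passes 120 N, or if a joint passes its speed limit or range.

### The arm

A 6-joint arm with a two-finger parallel gripper is mounted at the origin on the work surface. World frame = base frame: x ahead of the robot, y to its left, z up, the work surface at z = 0. Lengths are in m, angles in rad, forces in N, time in s.
With the tool pointing down it reaches from about 0.35 to 0.775 m from the base axis. Payload 5.5 kg.
Tool frame: the origin (TCP) lies at the very end of the fingers, on their centre line; the grasp point (between the pads) lies 19 mm behind it; z points along the fingers, y is the line along which they close (so a half turn about z gives the same grasp; the last joint's range is limited). The gripper opens to 85 mm and grips with 20 to 120 N. Pads are 22 mm wide; open, the fingers measure 114 mm over their backs; the gripper's body (76 mm by 85 mm) begins 54 mm behind the grasp point. The pads swing forward as they close: fully open they stand 13 mm farther back than shut.
Start: joints at [1.193, 0.313, 0.046, 1.304, 0, 1.431], TCP at [0.135, 0.559, 0.231] pointing down, gripper open.
Joint ranges: [-2.76, 2.76], [-0.86, 1.69], [-1.03, 1.26], [-2.2, 2.34], [-1.47, 1.5], [-3.14, 3.14]. Speed limits (rad/s): [2.57, 2.57, 3.14, 3.14, 3.14, 3.14].

### API

Orientations are given as a unit quaternion [w, x, y, z].
In Python, from station import arm gives the robot as it stands.
- The arm moves only by the tool play_rows, never from a script. Its argument "targets" is one flat list of numbers, 5 for each row, row after row: the shift along the tool's x, y, z in m, then the turn about the tool's z in rad, then the finger opening in m, from 0 to 0.0854. A call has 1 to 20 rows; each row shifts and turns the commanded pose from where the row before left it, along the tool's axes as they then stand; what a row does not reach is not made up. A row lasts 1/10 s, in which the tool goes at most 50 mm and 8.59 degrees, less where a joint would pass 70% of its speed; a pose out of reach is approached as far as the arm can. A call is refused whole if a number of a shift passes 0.05 or a number of a turn 0.15, either way. A call with a gripper value outside its range is refused whole. The fingers move at their own pace and stop on an object; "force" is the grip in N (left out, the last holds). Time passes only in rows, so rows that do not move let the fingers close. It gives the time, the measured TCP pose, the force, the opening and the grip force at its end, in the units of the state.
- arm.read_state(): the state, without advancing time (a new reading comes with each control period).
- arm.camera(name): name is "scene" or "side" or "wrist"; returns a dict with "color" (480x640x3 uint8, blue, green, red), "K" (3x3 intrinsics, pixels), "dist" ([k1, k2, p1, p2, k3] as OpenCV has them; the pictures are not rectified), "xyz" and "attitude" of the camera in the world. Camera axes: x right, y up, looking along -z (the intrinsics and any distortion apply to the point x, -y, -z); pixel columns grow to the right and rows downward; lengths in m; the calibration is good to about 2 mm. A picture is of the moment at which its call begins. There is no depth.
- arm.hand_in(): hands the job in; it is judged then, once.
The state is a dict: "time": time; "q": joint angles; "qvel": joint speeds; "tau": joint torques, N m; "tool_pos": TCP position; "tool_rot": TCP orientation; "ft_force": force on the tool from outside, world axes, zero at the start; "moment": the same for the moment, N m; "finger_gap": finger opening in m; "finger_force": force on a finger pad.
Only numpy, scipy, OpenCV 4.12 (cv2) and the standard library are available. Lean on these libraries where they do the work, as an engineer would, in place of code of your own. Each camera call takes 0.05 s, during which the arm holds its last target. There are 200 camera calls.

## Working session

There is one attempt and no reset: what is moved stays moved. The work goes in short steps, Python scripts to look and compute and a tool call to move; the robot and the scene stay as the last step left them, time stands still between calls to the robot, and variables do not carry over. Pictures are saved under pics/ and viewed, at most 14 in all, crops included, and the job is handed in when it is done.

Besides the shell and the picture viewer there is one more tool, called after ">>>" as name(argument=value, ...) on one line, values as JSON. play_rows: Moves the arm, as the interface text tells. Its arguments: {"type":"object","properties":{"targets":{"type":"array"},"force":{"type":"number"}},"required":["targets"]}

```bash
mkdir -p pics; ls; cat > h.py <<'E'
import numpy as np, cv2
from station import arm
from scipy.spatial.transform import Rotation as R
def rot(q): return R.from_quat([q[1],q[2],q[3],q[0]]).as_matrix()
def ray(c,uv):
    p=cv2.undistortPoints(np.array(uv,float).reshape(-1,1,2),np.array(c['K']),np.array(c['dist']))[:,0]
    d=np.c_[p[:,0],-p[:,1],-np.ones(len(p))]@rot(c['attitude']).T
    return np.array(c['xyz']),d
def plane(c,uv,z):
    o,d=ray(c,uv); return o+d*((z-o[2])/d[:,2])[:,None]
def proj(c,P):
    P=np.array(P,float).reshape(-1,3)
    X=(P-np.array(c['xyz']))@rot(c['attitude'])
    X=X*[1,-1,-1]
    return cv2.projectPoints(X,np.zeros(3),np.zeros(3),np.array(c['K']),np.array(c['dist']))[0][:,0]
def shot(name,fn):
    c=arm.camera(name); cv2.imwrite('pics/'+fn,c['color'])
    import pickle; pickle.dump(c,open('pics/'+fn[:-4]+'.pkl','wb')); return c
def load(fn):
    import pickle; return pickle.load(open('pics/'+fn+'.pkl','rb'))
E
python3 - <<'E'
from h import *
for n in ['scene','side','wrist']:
    c=shot(n,n+'0.png'); print(n,c['xyz'],c['attitude'],np.array(c['K']).round(1).tolist(),c['dist'])
print(arm.read_state())
E
```

```text
pics
scene [ 0.97385384 -0.54089338  0.74206785] [0.88002938 0.34265564 0.11066785 0.30965792] [[455.7, 0.0, 317.5], [0.0, 455.7, 226.9], [0.0, 0.0, 1.0]] [-0.05920396  0.          0.          0.          0.        ]
side [0.56028369 0.5852191  0.8704503 ] [-0.02308771 -0.00607235  0.33055858  0.9434835 ] [[443.3, 0.0, 318.1], [0.0, 443.3, 234.1], [0.0, 0.0, 1.0]] [-0.00886616  0.          0.          0.          0.        ]
wrist [0.06833463 0.57341968 0.37214123] [ 0.77861051 -0.10954327 -0.08447747  0.61206986] [[388.4, 0.0, 316.4], [0.0, 388.4, 243.3], [0.0, 0.0, 1.0]] [0.00055783 0.         0.         0.         0.        ]
{'time': 0.15, 'q': array([1.19339497e+00, 3.13870031e-01, 4.52682093e-02, 1.30359614e+00,
       1.79084359e-05, 1.43119725e+00]), 'qvel': array([ 0.00035345, -0.00138215,  0.00398297,  0.00150711, -0.00060156,
        0.00057031]), 'tau': array([ 1.44602760e-03, -4.81063306e+01,  2.98815447e+01,  1.38988195e-02,
       -9.34775312e-05,  8.59247479e-06]), 'tool_pos': array([0.13531848, 0.55847366, 0.2306013 ]), 'tool_rot': array([-1.87807301e-04,  1.18621155e-01,  9.92939339e-01, -6.75243455e-04]), 'ft_force': array([ 0.5549679 , -0.20523631,  0.28464789]), 'moment': array([-0.02083059, -0.02427413, -0.00882019]), 'finger_force': 0.0, 'finger_gap': 0.08549023578145007}
```

View pics/scene0.png

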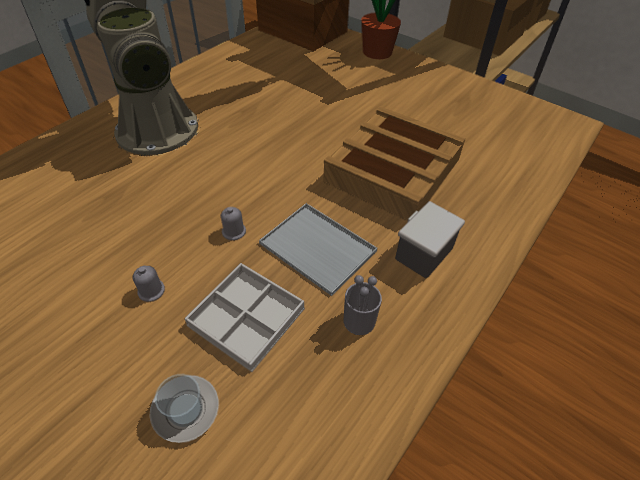

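View pics/side0.png

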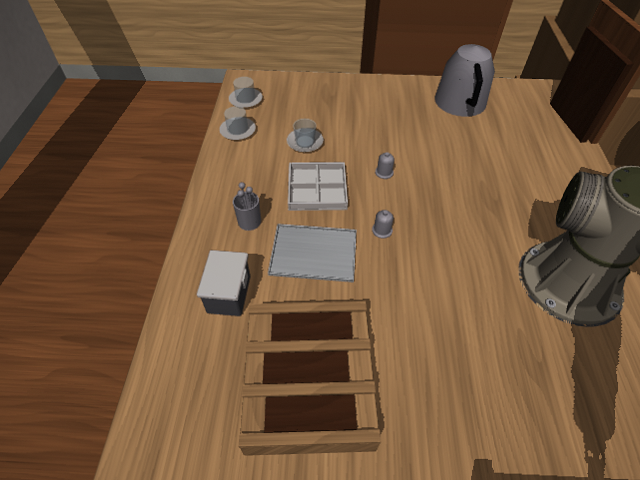

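The scene has three boards in the step, with dark patches in the side view at (312,325), (306,367) and (310,412). There are two infusers, at (386,165) and (383,223). The tray is at (314,252) and the carrier at (318,186). Next I'll measure these with masks.

```bash
python3 - <<'E'
from h import *
c=load('side0'); hsv=cv2.cvtColor(c['color'],cv2.COLOR_BGR2HSV)
for p in [(318,186),(300,170),(314,252),(312,325),(306,367),(310,412),(386,165),(383,223),(257,367),(320,345),(420,300),(365,367)]:
    print(p,hsv[p[1],p[0]])
H,S,V=cv2.split(hsv)
def comps(m,box,z,name,amin=150):
    x0,y0,x1,y1=box; mm=np.zeros_like(m); mm[y0:y1,x0:x1]=m[y0:y1,x0:x1]
    mm=cv2.morphologyEx(mm,cv2.MORPH_OPEN,np.ones((3,3),np.uint8))
    cs,_=cv2.findContours(mm,cv2.RETR_EXTERNAL,cv2.CHAIN_APPROX_NONE)
    for k in cs:
        if cv2.contourArea(k)<amin: continue
        P=plane(c,k[:,0].astype(float),z)[:,:2].astype(np.float32)
        (cx,cy),(w,h),a=cv2.minAreaRect(P)
        print(name,cv2.boundingRect(k),'ctr',round(cx,4),round(cy,4),'size',round(w,4),round(h,4),'ang',round(a,1))
g=((S<60)&(V>60)).astype(np.uint8)*255
comps(g,(280,155,355,215),.028,'carrier')
comps(g,(262,218,362,285),.011,'tray')
comps(g,(365,140,410,245),.0,'inf')
b=((V<75)&(S>120)).astype(np.uint8)*255
comps(b,(235,295,385,445),.067,'board')
for s in [(250,302),(368,301),(379,432),(241,434)]: print('stepcorner',plane(c,[s],.069).round(4))
print(proj(c,[[.6,.1,0],[.5,0,0]]))
E
```

```text
(318, 186) [ 13  14 129]
(300, 170) [ 13  10 178]
(314, 252) [105   4 141]
(312, 325) [ 10 163  61]
(306, 367) [ 10 167  58]
(310, 412) [ 10 169  59]
(386, 165) [143  11  95]
(383, 223) [150  13 101]
(257, 367) [ 15 126 136]
(320, 345) [ 15 129 128]
(420, 300) [ 15 122 163]
(365, 367) [ 15 126 152]
carrier (288, 162, 60, 48) ctr 0.6001 -0.2564 size 0.1558 0.1764 ang 3.0
tray (268, 224, 88, 58) ctr 0.5988 -0.0478 size 0.157 0.1998 ang 87.3
inf (372, 210, 21, 28) ctr 0.4275 -0.1536 size 0.0936 0.0488 ang 82.9
inf (376, 153, 18, 26) ctr 0.4113 -0.3727 size 0.1081 0.0464 ang 83.5
board (264, 394, 93, 39) ctr 0.583 0.3452 size 0.1594 0.0627 ang 4.5
board (263, 350, 86, 34) ctr 0.5962 0.262 size 0.159 0.0618 ang 4.8
board (271, 311, 81, 30) ctr 0.5907 0.1775 size 0.1591 0.061 ang 5.3
stepcorner [[0.7194 0.1318 0.069 ]]
stepcorner [[0.4764 0.1173 0.069 ]]
stepcorner [[0.4632 0.3728 0.069 ]]
stepcorner [[0.6981 0.3875 0.069 ]]
[[309.17985507 307.49963994]
 [354.14530434 271.83761984]]
```

```bash
python3 - <<'E'
import cv2
a=cv2.imread('pics/side0.png')
cv2.imwrite('pics/crop1.png',cv2.resize(a[140:460,190:430],None,fx=2.4,fy=1.85,interpolation=cv2.INTER_CUBIC)[:600])
E
```

```text
(no output)
```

View pics/crop1.png

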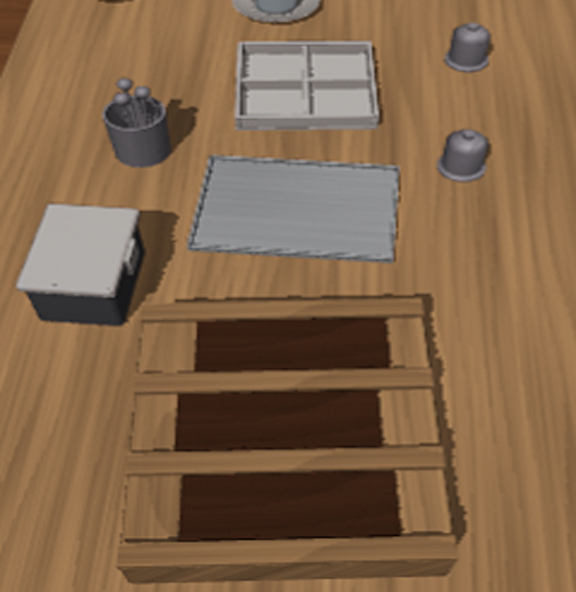

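The crop shows three boards in the lanes, the tray at crop (295,208) and the carrier at (307,85). The infusers are at (468,45) and (464,153). I'll recompute the step, carrier and tray from their corners, and the infusers from both views.

```bash
cat >> h.py <<'E'
def go(x,y,z,yaw):
    "shift in tool axes from the present pose; yaw=world direction (deg) of tool x minus 180"
    s=arm.read_state(); M=rot(s['tool_rot']); d=np.array([x,y,z])-s['tool_pos']
    w=np.degrees(np.arctan2(-M[1,0],-M[0,0])); 
    # shifts expressed in the tool axes AFTER the turn too
    t=np.radians(-(yaw-w)); t=(t+np.pi/2)%np.pi-np.pi/2
    print('at',s['tool_pos'].round(4),'yaw',w.round(2),'tilt',np.degrees(np.arccos(-M[2,2])).round(2),'gap',round(s['finger_gap'],4),'F',s['ft_force'].round(1),'t',round(s['time'],1))
    Rz=R.from_euler('z',t).as_matrix()
    print(' shift(tool now)',(M.T@d).round(4),'turn',t.round(4),' shift(after turn)',((M@Rz).T@d).round(4))
def tri(c1,u1,c2,u2):
    o1,d1=ray(c1,[u1]);o2,d2=ray(c2,[u2]);d1=d1[0];d2=d2[0]
    t=np.linalg.lstsq(np.c_[d1,-d2],o2-o1,rcond=None)[0]
    a=o1+d1*t[0];b=o2+d2*t[1]; return (a+b)/2,np.linalg.norm(a-b)
E
python3 - <<'E'
from h import *
c=load('side0'); s=load('scene0')
def rect(n,p,z,ax):
    P=plane(c,p,z)[:,:2]; print(n,'ctr',P.mean(0).round(4),'edges',[round(float(np.linalg.norm(P[i]-P[(i+1)%4])),4) for i in range(4)],'ang',[round(float(np.degrees(np.arctan2(*(P[i]-P[(i+1)%4])[::-1]))),1) for i in range(4)])
rect('carrier',[(289,162.7),(344.8,162.7),(347.7,206),(287.7,206)],.028,0)
rect('tray',[(277,224.5),(356,229),(354.5,280),(268.5,276)],.011,0)
rect('step',[(250,304),(366,301.5),(380,432),(239.8,446.5)],.069,0)
rect('step2',[(264,301.5),(366.5,300.8),(380.4,445.5),(239.8,446.8)],.069,0)
for i,(a,b) in enumerate([((386.5,153),(147,269)),((383.5,210.5),(232,209))]):
    print('knob',i,tri(c,a,s,b))
for b in [(385.5,178.5),(382.5,237)]: print('foot front',plane(c,[b],.0).round(4))
go(.56,.345,.12,4.5)
E
```

```text
carrier ctr [ 0.5996 -0.2602] edges [0.1558, 0.163, 0.1537, 0.1629] ang [3.0, -86.8, -177.1, 93.9]
tray ctr [ 0.5972 -0.0473] edges [0.1992, 0.1515, 0.1981, 0.1551] ang [-1.3, -91.6, 179.7, 88.8]
step ctr [0.5895 0.2588] edges [0.2389, 0.2548, 0.2381, 0.2717] ang [4.3, -85.7, -171.7, 94.6]
step2 ctr [0.5822 0.262 ] edges [0.2116, 0.2778, 0.2357, 0.2786] ang [3.3, -86.3, -176.7, 88.7]
knob 0 (array([ 0.42097807, -0.33748235,  0.07088932]), np.float64(0.01097793965403471))
knob 1 (array([ 0.4361614 , -0.13018403,  0.07238628]), np.float64(0.0052189972727445825))
foot front [[ 0.4114 -0.3175  0.    ]]
foot front [[ 0.4288 -0.1081 -0.    ]]
at [0.1353 0.5585 0.2306] yaw -13.63 tilt 0.08 gap 0.0855 F [ 0.6 -0.2  0.3] t 0.1
 shift(tool now) [-0.463  -0.1073  0.1107] turn -0.3163  shift(after turn) [-0.4067 -0.246   0.1107]
```

>>> play_rows(targets=[0,0,0,-0.106,0,0,0,0,-0.106,0,0,0,0,-0.105,0,-0.041,-0.0225,0.005,0,0,-0.041,-0.0225,0.005,0,0,-0.041,-0.0225,0.005,0,0,-0.041,-0.0225,0.005,0,0,-0.041,-0.0225,0.005,0,0,-0.041,-0.0225,0.005,0,0,-0.041,-0.0225,0.005,0,0,-0.041,-0.0225,0.005,0,0,-0.041,-0.0225,0.005,0,0,-0.041,-0.0225,0.005,0,0,-0.041,-0.0225,0.005,0,0,0,0,0,0,0,0,0,0,0,0])

```text
time: 1.75
tool_pos: [0.6051, 0.3466, 0.1747]
tool_rot: [-0.001, -0.038, 0.999, -0.0]
ft_force: [0.0, -0.3, 0.6]
finger_gap: -0.0002
finger_force: 0.0
```

```bash
python3 - <<'E'
from h import *
c=shot('wrist','w1.png'); go(.603,.347,.075,4.5); print(c['xyz'])
print(proj(c,[[.603,.347,.067]]))
E
```

```text
at [0.6042 0.3475 0.1754] yaw 4.5 tilt 0.11 gap -0.0004 F [-1.1  0.6 -0.1] t 1.8
 shift(tool now) [ 0.001  -0.0004  0.1004] turn 0.0  shift(after turn) [ 0.001  -0.0004  0.1004]
[0.53666157 0.33981626 0.31654066]
[[320.10159772 237.94354494]]
```

View pics/w1.png

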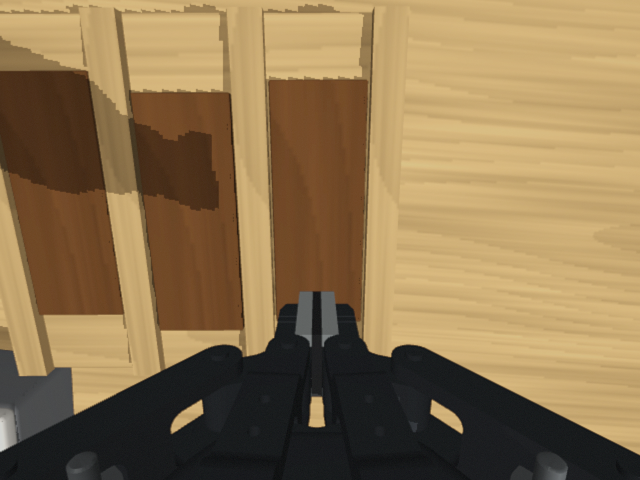

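The wrist view shows board1's front edge at row ~79 and the step's front edge at row ~12. The board spans columns 270–366, and the fingers are centred over the lane. Next: cast these points.

```bash
python3 - <<'E'
from h import *
c=load('w1')
for n,p,z in [('step front b1',[(316,12.5)],.060),('step front rim',[(385,6)],.069),('b1 front',[(269,79.5),(366,79.5)],.067),('b2 front',[(132,93),(229,92)],.067),('b3 front',[(0,72),(87,71)],.067),('b1 sides',[(271,180),(365,180)],.067),('b2 back',[(145,329),(242,330)],.067),('b3back',[(35,314),(122,314)],.067),('rim R',[(402,60),(395,250)],.069)]:
    P=plane(c,p,z)[:,:2]; print(n,P.round(4).tolist(),'mid',P.mean(0).round(4))
    a=np.radians(4.5); print('   step-frame',((P-[.589,.262])@np.array([[np.cos(a),-np.sin(a)],[np.sin(a),np.cos(a)]])).round(4).tolist())
E
```

```text
step front b1 [[0.4683, 0.334]] mid [0.4683 0.334 ]
   step-frame [[-0.1146, 0.0813]]
step front rim [[0.4646, 0.3728]] mid [0.4646 0.3728]
   step-frame [[-0.1154, 0.1203]]
b1 front [[0.5078, 0.3089], [0.5034, 0.3666]] mid [0.5056 0.3378]
   step-frame [[-0.0773, 0.0532], [-0.0771, 0.111]]
b2 front [[0.5216, 0.227], [0.5166, 0.2852]] mid [0.5191 0.2561]
   step-frame [[-0.07, -0.0296], [-0.0704, 0.0288]]
b3 front [[0.5158, 0.1494], [0.5113, 0.201]] mid [0.5135 0.1752]
   step-frame [[-0.0818, -0.1065], [-0.0823, -0.0547]]
b1 sides [[0.5672, 0.3127], [0.5627, 0.3726]] mid [0.5649 0.3427]
   step-frame [[-0.0177, 0.0523], [-0.0176, 0.1123]]
b2 back [[0.6794, 0.2279], [0.6749, 0.2968]] mid [0.6772 0.2624]
   step-frame [[0.0875, -0.0411], [0.0884, 0.028]]
b3back [[0.6736, 0.1511], [0.6689, 0.2123]] mid [0.6712 0.1817]
   step-frame [[0.0756, -0.1172], [0.0757, -0.0559]]
rim R [[0.4916, 0.3862], [0.6069, 0.3973]] mid [0.5493 0.3917]
   step-frame [[-0.0874, 0.1315], [0.0285, 0.1335]]
```

>>> play_rows(targets=[0,-0.001,0.04,0,0,0,0,0.04,0,0,0,0,0.02,0,0,0,0,0.004,0,0,0,0,0.002,0,0,0,0,0.001,0,0,0,0,0.001,0,0,0,0,0,0,0,0,0,0,0,0])

```text
time: 2.7
tool_pos: [0.6052, 0.347, 0.0693]
tool_rot: [0.001, -0.04, 0.999, 0.0]
ft_force: [-0.4, 0.6, -0.4]
finger_gap: -0.0002
finger_force: 0.0
```

```bash
python3 - <<'E'
from h import *
go(.603,.347,.066,4.5)
E
```

```text
at [0.6052 0.347  0.0693] yaw 4.53 tilt 0.09 gap -0.0002 F [-0.4  0.6 -0.4] t 2.7
 shift(tool now) [0.0022 0.0002 0.0033] turn 0.0006  shift(after turn) [0.0022 0.0002 0.0033]
```

>>> play_rows(targets=[0,0,0.001,0,0,0,0,0,0,0,0,0,0,0,0])

```text
time: 3.0
tool_pos: [0.6047, 0.3468, 0.0672]
tool_rot: [-0.0, -0.04, 0.999, 0.0]
ft_force: [1.0, 0.1, -0.6]
finger_gap: -0.0
finger_force: 0.0
```

>>> play_rows(targets=[0,0,0.001,0,0,0,0,0,0,0,0,0,0,0,0])

```text
time: 3.3
tool_pos: [0.6049, 0.3468, 0.0671]
tool_rot: [0.0, -0.04, 0.999, 0.0]
ft_force: [-1.8, -1.7, 6.6]
finger_gap: -0.0003
finger_force: 2.7
```

>>> play_rows(targets=[0,0,0.001,0,0,0,0,0,0,0,0,0,0,0,0])

```text
time: 3.6
tool_pos: [0.605, 0.3469, 0.0671]
tool_rot: [0.001, -0.04, 0.999, 0.0]
ft_force: [-3.1, -1.3, 9.3]
finger_gap: -0.0002
finger_force: 4.8
```

>>> play_rows(targets=[0.004,0,0,0,0,0.008,0,0,0,0,0.008,0,0,0,0,0.008,0,0,0,0,0.008,0,0,0,0,0.008,0,0,0,0,0.006,0,0,0,0,0,0,0,0,0])

```text
time: 4.4
tool_pos: [0.5558, 0.3435, 0.0671]
tool_rot: [0.002, -0.04, 0.999, 0.001]
ft_force: [-0.1, -0.5, 7.6]
finger_gap: -0.0001
finger_force: 4.0
```

```bash
python3 - <<'E'
from h import *
c=shot('wrist','w2.png'); go(.603,.347,.066,4.5)
H=cv2.cvtColor(c['color'],cv2.COLOR_BGR2HSV); print(H[:300:4,345].tolist())
E
```

```text
at [0.5558 0.3435 0.0671] yaw 4.55 tilt 0.2 gap -0.0003 F [-1.7  0.   8.3] t 4.5
 shift(tool now) [-0.0474 -0.0003  0.0012] turn 0.0009  shift(after turn) [-0.0474 -0.0002  0.0012]
[[20, 104, 219], [19, 101, 222], [20, 104, 219], [20, 102, 221], [20, 101, 225], [19, 101, 228], [20, 100, 227], [19, 102, 224], [20, 104, 219], [18, 120, 179], [14, 165, 127], [14, 165, 124], [14, 165, 124], [14, 165, 124], [14, 167, 124], [14, 163, 125], [14, 169, 124], [14, 166, 123], [14, 165, 125], [15, 171, 122], [14, 166, 126], [13, 165, 125], [13, 159, 127], [13, 162, 126], [14, 163, 125], [14, 161, 125], [14, 163, 125], [13, 158, 126], [14, 160, 126], [14, 162, 126], [14, 164, 126], [14, 162, 126], [14, 168, 126], [14, 165, 125], [14, 162, 126], [14, 163, 128], [14, 163, 127], [13, 167, 127], [14, 166, 126], [14, 165, 127], [14, 163, 127], [14, 163, 127], [13, 163, 127], [14, 165, 127], [14, 165, 127], [14, 161, 128], [14, 165, 127], [14, 163, 127], [14, 165, 127], [14, 163, 128], [14, 167, 127], [14, 163, 128], [14, 163, 128], [13, 161, 128], [13, 161, 128], [13, 163, 127], [14, 166, 126], [14, 160, 126], [14, 164, 126], [14, 164, 126], [14, 166, 126], [14, 163, 127], [14, 167, 127], [14, 159, 127], [14, 163, 128], [14, 165, 127], [14, 163, 127], [14, 167, 128], [14, 164, 129], [14, 169, 127], [14, 165, 128], [14, 169, 128], [14, 162, 129], [14, 166, 129], [14, 165, 128]]
```

```bash
cat >> h.py <<'E'
A=np.radians(4.5)
def sf(P): return (np.atleast_2d(P)[:,:2]-[.589,.262])@np.array([[np.cos(A),-np.sin(A)],[np.sin(A),np.cos(A)]])
def front(c,cols=(300,345),z=.067):
    H=cv2.cvtColor(c['color'],cv2.COLOR_BGR2HSV)
    for u in cols:
        m=(H[:,u,1]>140)&(H[:,u,2]<150); r=np.flatnonzero(m[:-6]&m[1:-5]&m[3:-3]&m[5:-1])
        P=plane(c,[(u,float(r[0])-.5)],z); print('front col',u,'row',r[0],'world',P.round(4)[0],'step',sf(P).round(4)[0])
E
python3 - <<'E'
from h import *
front(load('w2'))
print(sf([.5558,.3435]))
E
```

```text
front col 300 row 37 world [0.4571 0.3286 0.067 ] step [-0.1263  0.0767]
front col 345 row 37 world [0.4559 0.3433 0.067 ] step [-0.1263  0.0915]
[[-0.02670324  0.0838536 ]]
```

>>> play_rows(targets=[0.006,0,0,0,0,0.008,0,0,0,0,0.008,0,0,0,0,0.008,0,0,0,0,0.008,0,0,0,0,0.008,0,0,0,0,0.008,0,0,0,0,0.004,0,0,0,0,0,0,0,0,0])

```text
time: 5.35
tool_pos: [0.4983, 0.3391, 0.0671]
tool_rot: [0.002, -0.04, 0.999, 0.001]
ft_force: [-1.0, 0.8, 8.0]
finger_gap: 0.0003
finger_force: 4.1
```

```bash
python3 - <<'E'
from h import *
c=shot('wrist','w3.png'); front(c); go(.603,.347,.066,4.5); shot('side','s3.png')
E
```

```text
front col 300 row 37 world [0.3996 0.3241 0.067 ] step [-0.1839  0.0768]
front col 345 row 37 world [0.3985 0.3389 0.067 ] step [-0.1839  0.0916]
at [0.4983 0.3391 0.0671] yaw 4.55 tilt 0.23 gap -0.0002 F [-0.7 -0.1  8. ] t 5.4
 shift(tool now) [-0.105  -0.0004  0.0014] turn 0.0009  shift(after turn) [-0.105  -0.0003  0.0014]
```

View pics/w3.png

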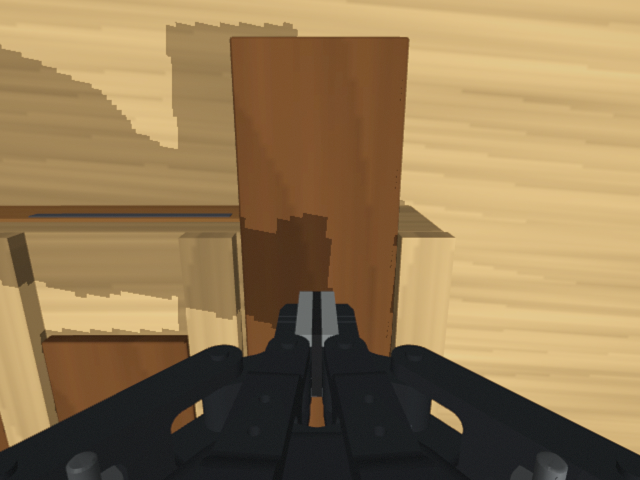

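Board1 overhangs cleanly. Its front edge is at row 37, columns 231–408, and the front of the step's rim is at row ~236. I'll check the overhang and then grip.

```bash
python3 - <<'E'
from h import *
c=load('w3')
print(sf(plane(c,[(231,38),(408,38)],.067)).round(4).tolist(), 'rimfront',sf(plane(c,[(428,236),(210,236)],.069)).round(4).tolist(),'tcp',sf([.4983,.3391]).round(4))
E
```

```text
[[-0.1834, 0.0541], [-0.1834, 0.1123]] rimfront [[-0.1166, 0.1237], [-0.1166, 0.0426]] tcp [[-0.0844  0.084 ]]
```

>>> play_rows(targets=[0,0,-0.02,0,0.0,0,0,-0.04,0,0.085,0.028,0,0,0,0.085,0.028,0,0,0,0.085,0,0,0,0,0.085,0,0,0,0,0.085,0,0,0,0,0.085], force=60)

```text
time: 6.15
tool_pos: [0.4421, 0.3341, 0.1253]
tool_rot: [0.0, -0.04, 0.999, 0.0]
ft_force: [0.5, -0.7, -0.6]
finger_gap: 0.0845
finger_force: 0.0
```

```bash
python3 - <<'E'
from h import *
P=np.array([.589,.262])+R.from_euler('z',4.5,degrees=True).as_matrix()[:2,:2]@[-.141,.083]
print(P); go(P[0],P[1],.056,4.5)
E
```

```text
[0.44192255 0.33368141]
at [0.4421 0.3341 0.1253] yaw 4.53 tilt 0.06 gap 0.0845 F [ 0.5 -0.7 -0.6] t 6.2
 shift(tool now) [ 0.0002 -0.0004  0.0693] turn 0.0005  shift(after turn) [ 0.0002 -0.0004  0.0693]
```

>>> play_rows(targets=[0,0,0.03,0,0.085,0,0,0.03,0,0.085,0,0,0.0095,0,0.085,0,0,0,0,0.085,0,0,0,0,0.085])

```text
time: 6.65
tool_pos: [0.4421, 0.3341, 0.0564]
tool_rot: [0.0, -0.039, 0.999, 0.0]
ft_force: [-0.2, 0.3, -0.4]
finger_gap: 0.0851
finger_force: 0.0
```

>>> play_rows(targets=[0,0,0,0,0.05,0,0,0,0,0.05,0,0,0,0,0.05,0,0,0,0,0.05,0,0,0,0,0.05,0,0,0,0,0.05,0,0,0,0,0.05], force=60)

```text
time: 7.35
tool_pos: [0.4422, 0.3344, 0.0574]
tool_rot: [0.001, -0.04, 0.999, 0.001]
ft_force: [-1.3, -0.3, 6.0]
finger_gap: 0.0577
finger_force: 62.6
```

```bash
python3 - <<'E'
from h import *
go(.44,.334,.16,4.5); c=shot('wrist','w4.png'); shot('side','s4.png');shot('scene','sc4.png')
E
```

```text
at [0.4422 0.3344 0.0574] yaw 4.54 tilt 0.17 gap 0.0577 F [-1.3 -0.3  6. ] t 7.3
 shift(tool now) [ 2.000e-03 -1.000e-04 -1.026e-01] turn 0.0007  shift(after turn) [ 2.000e-03 -1.000e-04 -1.026e-01]
```

View pics/s4.png

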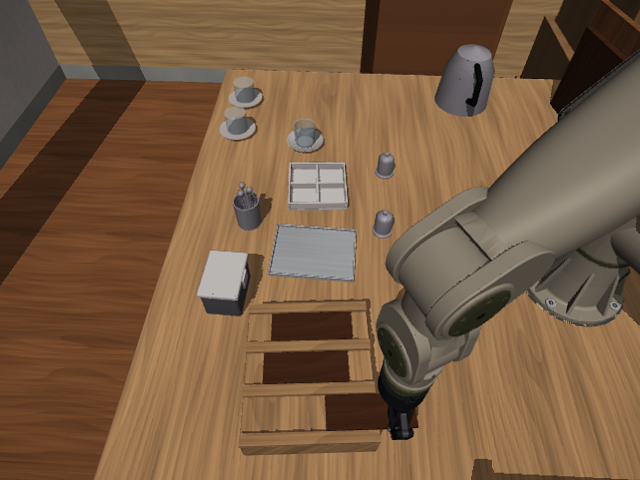

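The side view shows the gripper straddling the overhanging board at (400,420), and the readings confirm a grip (60 N, gap 58 mm). Now lift.

>>> play_rows(targets=[0,0,-0.01,0,0.05,0,0,-0.03,0,0.05,0,0,-0.04,0,0.05,0,0,-0.03,0,0.05,0,0,0,0,0.05,0,0,0,0,0.05])

```text
time: 8.1
tool_pos: [0.4416, 0.3341, 0.167]
tool_rot: [0.001, -0.04, 0.999, 0.001]
ft_force: [-0.2, 0.8, -1.0]
finger_gap: 0.0574
finger_force: 64.2
```

```bash
python3 - <<'E'
from h import *
go(.56,-.045,.16,-1.5); c=shot('wrist','w5.png'); front(c,(250,380),.17); 
# board front vs grip, predicted z = tcp+.005+.007
E
```

```text
at [0.4416 0.3341 0.167 ] yaw 4.54 tilt 0.13 gap 0.0574 F [-0.2  0.8 -1. ] t 8.1
 shift(tool now) [-0.088  -0.3873  0.0068] turn 0.1054  shift(after turn) [-0.1282 -0.3759  0.0068]
front col 250 row 207 world [0.4003 0.305  0.17  ] step [-0.1847  0.0577]
front col 380 row 206 world [0.3963 0.3518 0.17  ] step [-0.1851  0.1047]
```

View pics/w5.png

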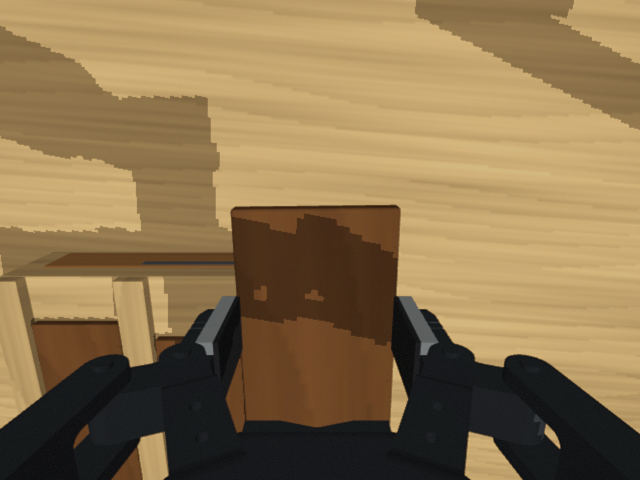

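The board is held level: its front edge is at row 207, and it is gripped on both sides at columns ~235 and ~395. Next I'll cross-check the tray and carrier poses from the scene camera.

```bash
python3 - <<'E'
from h import *
for n in ['side0','scene0']:
    c=load(n); H,S,V=cv2.split(cv2.cvtColor(c['color'],cv2.COLOR_BGR2HSV))
    m=((S<60)&(V>60)).astype(np.uint8)*255
    m=cv2.morphologyEx(m,cv2.MORPH_OPEN,np.ones((3,3),np.uint8))
    for nm,xy,z in [('tray',(.598,-.047),.011),('carrier',(.6,-.26),.028)]:
        u,v=proj(c,[[*xy,z*.3]])[0].astype(int)
        k=[k for k in cv2.findContours(m,cv2.RETR_EXTERNAL,cv2.CHAIN_APPROX_NONE)[0] if cv2.contourArea(k)>800 and cv2.pointPolygonTest(k,(float(u),float(v)),False)>=0]
        if not k: print(n,nm,'none');continue
        k=max(k,key=cv2.contourArea)
        q=cv2.approxPolyDP(cv2.convexHull(k),6,True)[:,0]
        P=plane(c,q.astype(float),z)[:,:2]
        print(n,nm,q.tolist(),P.round(4).tolist(),'mean',P.mean(0).round(4),'edges',[(round(float(np.linalg.norm(e)),3),round(float(np.degrees(np.arctan2(e[1],e[0])))%90,1)) for e in np.roll(P,-1,0)-P])
        r=cv2.minAreaRect(P.astype(np.float32)); print('  rect',r)
E
```

```text
side0 tray [[277, 225], [354, 229], [353, 281], [269, 275]] [[0.6947, -0.1246], [0.5007, -0.1214], [0.5035, 0.0327], [0.6973, 0.026]] mean [ 0.599  -0.0468] edges [(0.194, 89.1), (0.154, 89.0), (0.194, 88.0), (0.151, 89.0)]
  rect ((0.5990657806396484, -0.04604676365852356), (0.1540863811969757, 0.1939684897661209), 88.98941802978516)
side0 carrier [[344, 163], [346, 209], [288, 209], [289, 163]] [[0.5291, -0.3442], [0.5221, -0.1723], [0.6696, -0.1647], [0.6823, -0.3363]] mean [ 0.6008 -0.2544] edges [(0.172, 2.3), (0.148, 2.9), (0.172, 4.2), (0.153, 3.0)]
  rect ((0.6012717485427856, -0.25433439016342163), (0.15344984829425812, 0.17209401726722717), 2.9661285877227783)
scene0 tray [[259, 240], [309, 205], [375, 251], [330, 292]] [[0.4999, -0.1207], [0.5157, 0.0269], [0.7064, 0.0093], [0.6955, -0.1305]] mean [ 0.6044 -0.0538] edges [(0.148, 83.9), (0.192, 84.7), (0.14, 85.5), (0.196, 87.1)]
  rect ((0.6041544079780579, -0.055795297026634216), (0.1483563780784607, 0.19574002921581268), 84.72814178466797)
scene0 carrier [[239, 264], [303, 300], [252, 370], [185, 320]] [[0.5231, -0.2006], [0.674, -0.1856], [0.6958, -0.3442], [0.5377, -0.3515]] mean [ 0.6077 -0.2705] edges [(0.152, 5.7), (0.16, 7.8), (0.158, 2.6), (0.152, 5.5)]
  rect ((0.6092332005500793, -0.27245932817459106), (0.1581098884344101, 0.16002433001995087), 5.702363967895508)
```

>>> play_rows(targets=[0,-0.04,0,0,0.05,0,-0.045,0,0,0.05,0,-0.045,0,0.02,0.05,0,-0.045,0,0.02,0.05,0,-0.045,0,0.02,0.05,0,-0.045,0,0.02,0.05,0,-0.045,0,0.015,0.05,-0.02,-0.04,0,0.01,0.05,-0.04,-0.02,0,0,0.05,-0.04,0,0,0,0.05,0,0,0,0,0.05,0,0,0,0,0.05])

```text
time: 9.35
tool_pos: [0.5545, -0.0379, 0.1634]
tool_rot: [-0.002, 0.013, 1.0, 0.001]
ft_force: [-0.8, -0.3, -0.6]
finger_gap: 0.0577
finger_force: 64.2
```

```bash
python3 - <<'E'
from h import *
go(.561,-.046,.03,-1.5); c=shot('wrist','w6.png')
E
```

```text
at [ 0.5545 -0.0379  0.1634] yaw -1.49 tilt 0.28 gap 0.0577 F [-0.8 -0.3 -0.6] t 9.3
 shift(tool now) [-0.0073 -0.008   0.1334] turn 0.0002  shift(after turn) [-0.0073 -0.008   0.1334]
```

View pics/w6.png

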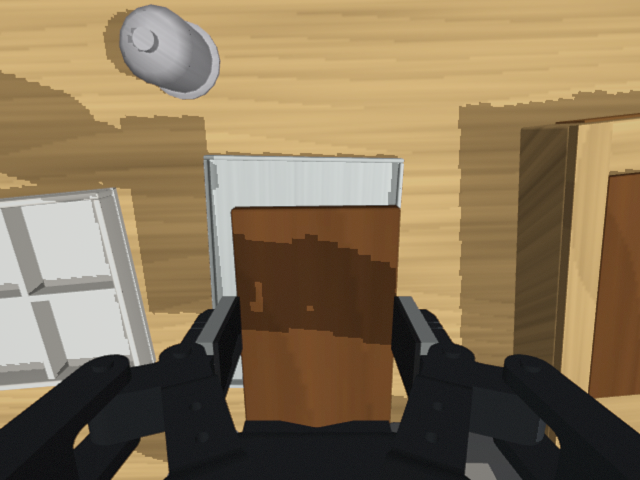

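The wrist view shows the tray's front rim from (206,157) to (403,160), and its back-left corner near (236,387). The board is slightly right of centre.

```bash
python3 - <<'E'
from h import *
c=load('w6')
P=plane(c,[(205.5,156.5),(403,159.5),(234,387)],.011)[:,:2]; print(P.round(4).tolist())
e=P[1]-P[0]; print('w',np.linalg.norm(e),'ang',np.degrees(np.arctan2(e[1],e[0]))-90, 'len',np.linalg.norm(P[2]-P[0]),np.degrees(np.arctan2(*(P[2]-P[0])[::-1])))
n=e/np.linalg.norm(e); d=np.array([n[1],-n[0]]); C=(P[0]+P[1])/2+.1*d; print('centre',C)
C2=(P[1]+P[2])/2; print(C2)
# carrier right edges
Q=plane(c,[(115,188.5),(155,362)],.028)[:,:2];print('carrier right edge',Q.round(4).tolist(),np.degrees(np.arctan2(*(Q[1]-Q[0])[::-1])))
E
```

```text
[[0.4996, -0.1203], [0.5057, 0.026], [0.6975, -0.1159]]
w 0.14644594753980297 ang -2.3963855230504265 len 0.19801227943246982 1.2949435139492944
centre [ 0.60254434 -0.05135985]
[ 0.60161265 -0.04494114]
carrier right edge [[0.5193, -0.1824], [0.6602, -0.1734]] 3.6585102358527197
```

>>> play_rows(targets=[-0.0085,-0.008,0.03,0,0.05,0,0,0.045,0,0.05,0,0,0.045,0,0.05,0,0,0.025,0,0.05,0,0,0.01,0,0.05,0,0,0,0,0.05,0,0,0,0,0.05])

```text
time: 10.1
tool_pos: [0.5645, -0.0461, 0.0122]
tool_rot: [0.001, 0.013, 1.0, -0.0]
ft_force: [0.2, 0.3, -0.7]
finger_gap: 0.0576
finger_force: 64.2
```

```bash
python3 - <<'E'
from h import *
go(.563,-.046,.002,-1.5)
E
```

```text
at [ 0.5645 -0.0461  0.0122] yaw -1.45 tilt 0.1 gap 0.0576 F [ 0.2  0.3 -0.7] t 10.1
 shift(tool now) [0.0015 0.0001 0.0102] turn 0.0008  shift(after turn) [0.0015 0.0001 0.0102]
```

>>> play_rows(targets=[0.001,0,0.004,0,0.05,0,0,0.003,0,0.05,0,0,0.002,0,0.05,0,0,0,0,0.05])

```text
time: 10.5
tool_pos: [0.5629, -0.0462, 0.0019]
tool_rot: [0.0, 0.013, 1.0, 0.0]
ft_force: [0.2, -0.1, -1.2]
finger_gap: 0.057
finger_force: 64.2
```

>>> play_rows(targets=[0,0,0.0015,0,0.05,0,0,0,0,0.05,0,0,0,0,0.05])

```text
time: 10.8
tool_pos: [0.5631, -0.0462, 0.0011]
tool_rot: [0.0, 0.013, 1.0, -0.0]
ft_force: [-1.8, -1.1, 5.6]
finger_gap: 0.0576
finger_force: 64.9
```

>>> play_rows(targets=[0,0,0.001,0,0.05,0,0,0,0,0.05,0,0,0,0,0.05])

```text
time: 11.1
tool_pos: [0.5631, -0.0462, 0.0011]
tool_rot: [0.001, 0.013, 1.0, -0.0]
ft_force: [-4.3, -0.2, 12.1]
finger_gap: 0.0577
finger_force: 65.8
```

>>> play_rows(targets=[0,0,-0.0015,0,0.05,0,0,0,0,0.085,0,0,0,0,0.085,0,0,0,0,0.085,0,0,0,0,0.085,0,0,-0.01,0,0.085,0,0,-0.04,0,0.085,0,0,-0.04,0,0.085,0,0,-0.04,0,0.085,0,0,-0.01,0,0.085,0,0,0,0,0.085])

```text
time: 12.2
tool_pos: [0.5646, -0.0465, 0.1436]
tool_rot: [0.003, 0.013, 1.0, -0.001]
ft_force: [-1.3, 0.2, 0.3]
finger_gap: 0.0847
finger_force: 0.0
```

```bash
cat >> h.py <<'E'
def darkrect(c,xy,z,zt=None,amin=300):
    H,S,V=cv2.split(cv2.cvtColor(c['color'],cv2.COLOR_BGR2HSV))
    m=((S>110)&(V<150)&(H<17)).astype(np.uint8)*255
    u,v=proj(c,[[*xy,z]])[0]
    for k in cv2.findContours(cv2.morphologyEx(m,cv2.MORPH_OPEN,np.ones((3,3),np.uint8)),cv2.RETR_EXTERNAL,cv2.CHAIN_APPROX_NONE)[0]:
        if cv2.contourArea(k)>amin and cv2.pointPolygonTest(k,(float(u),float(v)),True)>-5:
            r=cv2.minAreaRect(plane(c,k[:,0].astype(float),z)[:,:2].astype(np.float32)); print('rect',np.round(r[0],4),np.round(r[1],4),round(r[2],2),'bbox',cv2.boundingRect(k))
E
python3 - <<'E'
from h import *
B=np.array([.596,.262])+.02*np.array([.997,.078])
go(B[0],B[1],.11,4.5)
c=shot('wrist','w7.png'); darkrect(c,(.58,-.047),.01); front(c,(300,340),.01)
c=shot('side','s7.png'); darkrect(c,(.6,-.047),.01); darkrect(c,(.596,.262),.067); darkrect(c,(.59,.178),.067)
E
```

```text
at [ 0.5646 -0.0465  0.1436] yaw -1.47 tilt 0.3 gap 0.0847 F [-1.3  0.2  0.3] t 12.2
 shift(tool now) [-0.0432  0.3114  0.0335] turn -0.1043  shift(after turn) [-0.0754  0.3052  0.0335]
rect [ 0.5986 -0.0489] [0.0585 0.1579] 89.02 bbox (275, 168, 83, 198)
front col 300 row 168 world [ 0.5193 -0.0587  0.01  ] step [-0.0946 -0.3143]
front col 340 row 168 world [ 0.52   -0.0308  0.01  ] step [-0.0917 -0.2865]
rect [ 0.5967 -0.0458] [0.0606 0.1577] 89.01 bbox (281, 241, 67, 24)
rect [0.5954 0.2839] [0.272  0.3325] 4.4 bbox (231, 298, 154, 182)
rect [0.5954 0.2839] [0.272  0.3325] 4.4 bbox (231, 298, 154, 182)
```

View pics/w7.png

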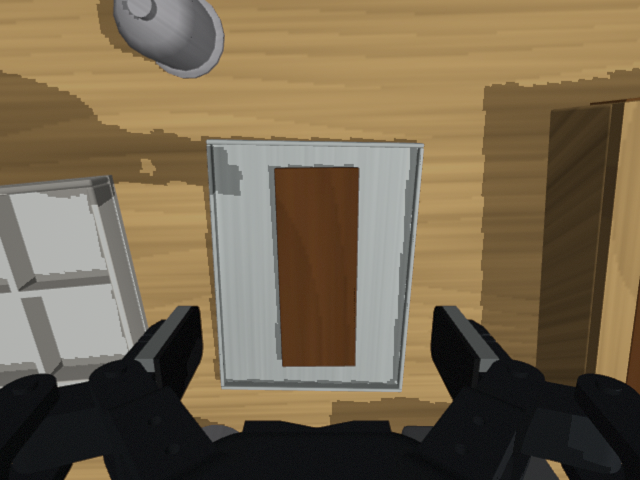

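The picture shows board1 lying flat and centred in the tray (columns 275–358, rows 168–366). On to board2.

>>> play_rows(targets=[0,0,0,-0.05,0,0,0,0,-0.054,0,-0.0108,0.0436,0,0,0,-0.0108,0.0436,0,0,0,-0.0108,0.0436,0,0,0,-0.0108,0.0436,0,0,0,-0.0108,0.0436,0,0,0,-0.0108,0.0436,0,0,0,-0.0108,0.0436,0,0,0,0,0,0.03,0,0,0,0,0.03,0,0,0,0,0.01,0,0,0,0,0.002,0,0,0,0,0,0,0])

```text
time: 13.7
tool_pos: [0.6132, 0.2635, 0.0674]
tool_rot: [-0.001, -0.039, 0.999, -0.0]
ft_force: [-0.2, 0.0, -0.3]
finger_gap: -0.0001
finger_force: 0.0
```

```bash
python3 - <<'E'
from h import *
go(.616,.2636,.067,4.5)
E
```

```text
at [0.6132 0.2635 0.0674] yaw 4.46 tilt 0.18 gap -0.0001 F [-0.2  0.  -0.3] t 13.7
 shift(tool now) [-0.0028 -0.0001  0.0004] turn -0.0006  shift(after turn) [-0.0028 -0.0001  0.0004]
```

>>> play_rows(targets=[0,0,0.001,0,0,0,0,0,0,0])

```text
time: 13.9
tool_pos: [0.6141, 0.2636, 0.0673]
tool_rot: [-0.001, -0.039, 0.999, -0.0]
ft_force: [-0.3, 0.3, 0.1]
finger_gap: -0.0001
finger_force: 0.0
```

>>> play_rows(targets=[0,0,0.001,0,0,0,0,0,0,0,0,0,0,0,0])

```text
time: 14.2
tool_pos: [0.6145, 0.2638, 0.0671]
tool_rot: [0.0, -0.039, 0.999, -0.0]
ft_force: [-0.4, -0.4, 4.4]
finger_gap: -0.0001
finger_force: 1.8
```

Board2 needs to slide 114 mm.

>>> play_rows(targets=[0,0,0.001,0,0,0.006,0,0,0,0,0.009,0,0,0,0,0.009,0,0,0,0,0.009,0,0,0,0,0.009,0,0,0,0,0.009,0,0,0,0,0.009,0,0,0,0,0.009,0,0,0,0,0.009,0,0,0,0,0.009,0,0,0,0,0.009,0,0,0,0,0.009,0,0,0,0,0.006,0,0,0,0,0.003,0,0,0,0,0,0,0,0,0,0,0,0,0,0])

```text
time: 15.9
tool_pos: [0.5017, 0.2556, 0.067]
tool_rot: [0.001, -0.039, 0.999, 0.001]
ft_force: [-0.3, -0.0, 7.6]
finger_gap: -0.0003
finger_force: 3.9
```

```bash
python3 - <<'E'
from h import *
s=arm.read_state(); c=shot('wrist','w8.png'); front(c); print('tcp',sf(s['tool_pos']).round(4)); go(.6,.26,.067,4.5)
H=cv2.cvtColor(c['color'],cv2.COLOR_BGR2HSV)[45]; m=np.flatnonzero((H[:,1]>140)&(H[:,2]<150)&(np.arange(640)>200)&(np.arange(640)<440)); print(m.min(),m.max())
print(sf(plane(c,[(m.min(),45),(m.max(),45)],.067)))
E
```

```text
front col 300 row 57 world [0.409  0.2411 0.067 ] step [-0.1811 -0.0067]
front col 345 row 57 world [0.4079 0.2561 0.067 ] step [-0.1811  0.0083]
tcp [[-0.0875  0.0004]]
at [0.5017 0.2556 0.0671] yaw 4.49 tilt 0.17 gap 0.0001 F [ 0.4 -0.2  8. ] t 15.9
 shift(tool now) [-0.0983 -0.0033  0.0003] turn -0.0002  shift(after turn) [-0.0983 -0.0033  0.0003]Traceback (most recent call last):
  File "<stdin>", line 3, in <module>
    return umr_minimum(a, axis, None, out, keepdims, initial, where)
ValueError: zero-size array to reduction operation minimum which has no identity
```

>>> play_rows(targets=[0,0,-0.02,0,0.0,0,0,-0.04,0,0.085,0.025,0,0,0,0.085,0.0254,0,0,0,0.085,0,0,0,0,0.085,0,0,0,0,0.085,0,0,0,0,0.085,0,0,0.03,0,0.085,0,0,0.03,0,0.085,0,0,0.012,0,0.085,0,0,0,0,0.085,0,0,0,0,0.085])

```text
time: 17.15
tool_pos: [0.4512, 0.2513, 0.0543]
tool_rot: [0.0, -0.039, 0.999, 0.0]
ft_force: [0.4, -0.2, 0.3]
finger_gap: 0.0851
finger_force: 0.0
```

```bash
python3 - <<'E'
from h import *
s=arm.read_state();print('tcp',sf(s['tool_pos']).round(4)); go(.6,.26,.053,4.5)
E
```

```text
tcp [[-1.382e-01  1.000e-04]]
at [0.4512 0.2513 0.0543] yaw 4.47 tilt 0.02 gap 0.0851 F [ 0.4 -0.2  0.3] t 17.1
 shift(tool now) [-0.149  -0.0029  0.0013] turn -0.0005  shift(after turn) [-0.149  -0.003   0.0013]
```

>>> play_rows(targets=[0,0,0,0,0.05,0,0,0,0,0.05,0,0,0,0,0.05,0,0,0,0,0.05,0,0,0,0,0.05,0,0,0,0,0.05,0,0,0,0,0.05,0,0,-0.01,0,0.05,0,0,-0.03,0,0.05,0,0,-0.04,0,0.05,0,0,-0.03,0,0.05,0,0,0,0,0.05,0,0,0,0,0.05])

```text
time: 18.45
tool_pos: [0.4511, 0.2514, 0.1652]
tool_rot: [0.001, -0.039, 0.999, 0.0]
ft_force: [1.2, 0.9, -1.7]
finger_gap: 0.0579
finger_force: 64.3
```

```bash
python3 - <<'E'
from h import *
c=shot('wrist','w9.png'); front(c,(260,380),.175)
go(.563,-.0462,.06,-1.47)
s=load('w5'); front(s,(260,380),.175)
E
```

```text
front col 260 row 208 world [0.4084 0.2269 0.175 ] step [-0.1828 -0.0208]
front col 380 row 207 world [0.4049 0.2679 0.175 ] step [-0.1831  0.0204]
at [0.4503 0.2511 0.1639] yaw 4.48 tilt 0.01 gap 0.0578 F [-0.  -0.1 -1.4] t 18.5
 shift(tool now) [-0.0891 -0.3052  0.1039] turn 0.1039  shift(after turn) [-0.1203 -0.2943  0.1039]
front col 260 row 207 world [0.399  0.3093 0.175 ] step [-0.1857  0.0621]
front col 380 row 206 world [0.3954 0.3509 0.175 ] step [-0.186   0.1038]
```

>>> play_rows(targets=[0,0,0,0.05,0.05,0,0,0,0.054,0.05,-0.0172,-0.042,0,0,0.05,-0.0172,-0.042,0,0,0.05,-0.0172,-0.042,0,0,0.05,-0.0172,-0.042,0,0,0.05,-0.0172,-0.042,0,0,0.05,-0.0172,-0.042,0,0,0.05,-0.0172,-0.042,0,0,0.05,0,0,0.045,0,0.05,0,0,0.045,0,0.05,0,0,0.04,0,0.05,0,0,0,0,0.05,0,0,0,0,0.05])

```text
time: 19.9
tool_pos: [0.5618, -0.0455, 0.0328]
tool_rot: [-0.002, 0.013, 1.0, 0.0]
ft_force: [0.6, 0.1, -0.2]
finger_gap: 0.0582
finger_force: 64.7
```

```bash
python3 - <<'E'
from h import *
go(.563,-.0462,.006,-1.47)
E
```

```text
at [ 0.5618 -0.0455  0.0328] yaw -1.48 tilt 0.23 gap 0.0582 F [ 0.6  0.1 -0.2] t 19.9
 shift(tool now) [-0.0013 -0.0007  0.0268] turn -0.0001  shift(after turn) [-0.0013 -0.0007  0.0268]
```

>>> play_rows(targets=[-0.001,-0.0005,0.02,0,0.05,0,0,0.004,0,0.05,0,0,0,0,0.05,0,0,0,0,0.05])

```text
time: 20.3
tool_pos: [0.5653, -0.0464, 0.0115]
tool_rot: [0.001, 0.013, 1.0, -0.0]
ft_force: [-0.6, -0.5, -1.4]
finger_gap: 0.0578
finger_force: 64.7
```

>>> play_rows(targets=[0,0,0.0015,0,0.05,0,0,0,0,0.05,0,0,0,0,0.05])

```text
time: 20.6
tool_pos: [0.5645, -0.0464, 0.0087]
tool_rot: [0.0, 0.013, 1.0, -0.0]
ft_force: [-0.1, -0.2, -0.1]
finger_gap: 0.0577
finger_force: 64.7
```

>>> play_rows(targets=[0,0,0.0015,0,0.05,0,0,0,0,0.05,0,0,0,0,0.05])

```text
time: 20.9
tool_pos: [0.5642, -0.0464, 0.0067]
tool_rot: [-0.0, 0.013, 1.0, 0.0]
ft_force: [1.2, 0.3, -0.4]
finger_gap: 0.058
finger_force: 64.7
```

>>> play_rows(targets=[0.0008,0,0.001,0,0.05,0,0,0,0,0.05,0,0,0,0,0.05,0,0,0,0,0.05])

```text
time: 21.3
tool_pos: [0.5636, -0.0464, 0.0059]
tool_rot: [0.0, 0.013, 1.0, 0.0]
ft_force: [0.4, 0.7, 1.2]
finger_gap: 0.0576
finger_force: 64.8
```

>>> play_rows(targets=[0,0,0.001,0,0.05,0,0,0,0,0.05,0,0,0,0,0.05])

```text
time: 21.6
tool_pos: [0.5637, -0.0464, 0.0058]
tool_rot: [0.0, 0.013, 1.0, 0.0]
ft_force: [-2.2, -0.1, 8.0]
finger_gap: 0.0582
finger_force: 65.6
```

>>> play_rows(targets=[0,0,-0.001,0,0.05,0,0,0,0,0.085,0,0,0,0,0.085,0,0,0,0,0.085,0,0,0,0,0.085,0,0,-0.01,0,0.085,0,0,-0.04,0,0.085,0,0,-0.04,0,0.085,0,0,-0.04,0,0.085,0,0,-0.01,0,0.085,0,0,0,0,0.085])

```text
time: 22.7
tool_pos: [0.5651, -0.0467, 0.1486]
tool_rot: [0.003, 0.013, 1.0, -0.001]
ft_force: [-0.0, 0.2, 0.3]
finger_gap: 0.085
finger_force: 0.0
```

```bash
python3 - <<'E'
from h import *
c=shot('wrist','w10.png'); darkrect(c,(.58,-.047),.017)
B=np.array([.5925,.1785])+.02*np.array([.997,.078]); print(B,sf(B))
go(B[0],B[1],.067,4.5)
a=c['color'][120:420,190:440]; cv2.imwrite('pics/c10.png',cv2.resize(a,None,fx=2,fy=2,interpolation=cv2.INTER_CUBIC))
E
```

```text
rect [ 0.5983 -0.0492] [0.0585 0.1586] 88.69 bbox (275, 166, 84, 201)
[0.61244 0.18006] [[ 0.0169388  -0.08352649]]
at [ 0.5639 -0.0464  0.1465] yaw -1.48 tilt 0.1 gap 0.0851 F [-0.4 -0.3 -1.2] t 22.8
 shift(tool now) [-0.0426  0.2277  0.0795] turn -0.1043  shift(after turn) [-0.0661  0.222   0.0795]
```

View pics/c10.png

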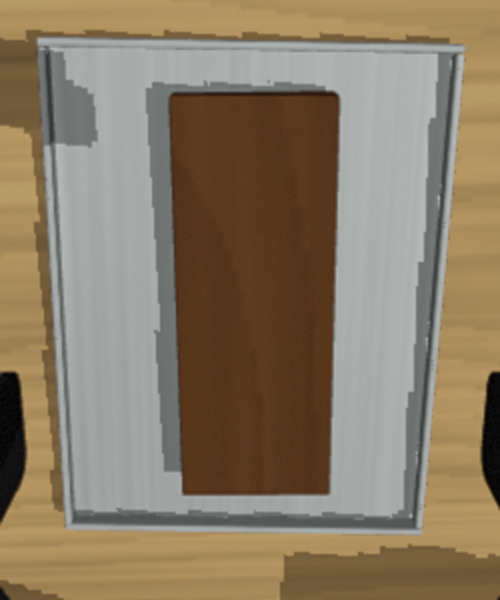

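The crop shows board2 squarely on board1, with its sides aligned and centred in the tray. Board3 next.

>>> play_rows(targets=[0,0,0,-0.05,0,0,0,0,-0.054,0,-0.011,0.037,0,0,0,-0.011,0.037,0,0,0,-0.011,0.037,0,0,0,-0.011,0.037,0,0,0,-0.011,0.037,0,0,0,-0.011,0.037,0,0,0,0,0,0.03,0,0,0,0,0.03,0,0,0,0,0.015,0,0,0,0,0.003,0,0,0,0,0,0,0,0,0,0,0,0])

```text
time: 24.15
tool_pos: [0.6103, 0.1803, 0.0671]
tool_rot: [-0.001, -0.039, 0.999, 0.0]
ft_force: [-3.5, 0.0, 10.1]
finger_gap: -0.0002
finger_force: 5.2
```

>>> play_rows(targets=[0,0,0.001,0,0,0,0,0,0,0,0,0,0,0,0])

```text
time: 24.45
tool_pos: [0.6104, 0.1803, 0.067]
tool_rot: [-0.001, -0.039, 0.999, 0.0]
ft_force: [-5.1, 0.5, 15.2]
finger_gap: -0.0001
finger_force: 7.7
```

>>> play_rows(targets=[0,0,0.001,0,0,0,0,0,0,0,0,0,0,0,0])

```text
time: 24.75
tool_pos: [0.6106, 0.1803, 0.067]
tool_rot: [-0.001, -0.039, 0.999, 0.0]
ft_force: [-7.0, -0.4, 20.8]
finger_gap: 0.0002
finger_force: 10.1
```

```bash
python3 - <<'E'
from h import *
s=arm.read_state(); c=shot('wrist','w11.png'); front(c,(305,340)); print('tcp',sf(s['tool_pos']).round(4)); go(.6,.18,.067,4.5)
E
```

```text
front col 305 row 50 world [0.5157 0.1673 0.067 ] step [-0.0805 -0.0886]
front col 340 row 50 world [0.5148 0.1789 0.067 ] step [-0.0805 -0.077 ]
tcp [[ 0.0151 -0.0831]]
at [0.6106 0.1803 0.067 ] yaw 4.5 tilt 0.07 gap -0.0002 F [-7.1 -0.1 21.2] t 24.8
 shift(tool now) [0.0106 0.0005 0.    ] turn -0.0  shift(after turn) [0.0106 0.0005 0.    ]
```

>>> play_rows(targets=[0,0,-0.0022,0,0,0,0,0,0,0,0.006,0,0,0,0,0.009,0,0,0,0,0.009,0,0,0,0,0.009,0,0,0,0,0.009,0,0,0,0,0.009,0,0,0,0,0.009,0,0,0,0,0.009,0,0,0,0,0.009,0,0,0,0,0.009,0,0,0,0,0.009,0,0,0,0,0.005,0,0,0,0,0.002,0,0,0,0,0,0,0,0,0,0,0,0,0,0])

```text
time: 26.5
tool_pos: [0.5097, 0.1721, 0.0681]
tool_rot: [0.0, -0.039, 0.999, 0.0]
ft_force: [-0.2, -0.7, 0.5]
finger_gap: 0.0001
finger_force: 0.0
```

```bash
python3 - <<'E'
from h import *
s=arm.read_state(); c=shot('wrist','w12.png'); front(c,(305,340)); print('tcp',sf(s['tool_pos']).round(4)); go(.6,.18,.067,4.5)
E
```

```text
front col 305 row 209 world [0.4683 0.1629 0.067 ] step [-0.1281 -0.0893]
front col 340 row 209 world [0.4673 0.1759 0.067 ] step [-0.1281 -0.0763]
tcp [[-0.0861 -0.0834]]
at [0.5097 0.1721 0.0681] yaw 4.48 tilt 0.03 gap -0.0001 F [0.8 0.3 0.2] t 26.6
 shift(tool now) [-0.0906  0.0008  0.0011] turn -0.0004  shift(after turn) [-0.0906  0.0008  0.0011]
```

Contact was lost partway, so the board has slid only about 47 mm. I'll press again farther back.

>>> play_rows(targets=[0,0,-0.006,0,0,-0.028,0,0,0,0,-0.027,0,0,0,0,0,0,0.005,0,0,0,0,0.001,0,0,0,0,0,0,0,0,0,0,0,0])

```text
time: 27.25
tool_pos: [0.5631, 0.1763, 0.0679]
tool_rot: [-0.001, -0.039, 0.999, -0.0]
ft_force: [-0.2, -0.5, -0.0]
finger_gap: -0.0001
finger_force: 0.0
```

>>> play_rows(targets=[0,0,0.001,0,0,0,0,0,0,0,0,0,0,0,0])

```text
time: 27.55
tool_pos: [0.5639, 0.1764, 0.0672]
tool_rot: [0.0, -0.039, 0.999, 0.0]
ft_force: [-0.5, 0.7, -0.3]
finger_gap: -0.0001
finger_force: 0.0
```

>>> play_rows(targets=[0,0,0.001,0,0,0,0,0,0,0,0,0,0,0,0])

```text
time: 27.85
tool_pos: [0.5641, 0.1764, 0.0671]
tool_rot: [0.0, -0.039, 0.999, 0.0]
ft_force: [-2.1, -0.4, 6.9]
finger_gap: -0.0004
finger_force: 3.2
```

>>> play_rows(targets=[0,0,0.001,0,0,0,0,0,0,0,0.005,0,0,0,0,0.009,0,0,0,0,0.009,0,0,0,0,0.009,0,0,0,0,0.009,0,0,0,0,0.009,0,0,0,0,0.005,0,0,0,0,0,0,0,0,0,0,0,0,0,0])

```text
time: 28.95
tool_pos: [0.5108, 0.1724, 0.0671]
tool_rot: [0.002, -0.039, 0.999, 0.0]
ft_force: [-2.1, -1.0, 9.9]
finger_gap: 0.0001
finger_force: 5.0
```

```bash
python3 - <<'E'
from h import *
s=arm.read_state(); c=shot('wrist','w13.png'); front(c,(305,340)); print('tcp',sf(s['tool_pos']).round(4)); go(.6,.18,.067,4.5)
E
```

```text
front col 305 row 87 world [0.4272 0.1603 0.067 ] step [-0.1693 -0.0887]
front col 340 row 87 world [0.4263 0.1721 0.067 ] step [-0.1692 -0.0768]
tcp [[-0.085  -0.0832]]
at [0.5107 0.1724 0.067 ] yaw 4.49 tilt 0.23 gap 0.0002 F [-0.3  0.2 10.5] t 29.0
 shift(tool now) [-0.0896  0.0006  0.0004] turn -0.0002  shift(after turn) [-0.0896  0.0006  0.0004]
```

>>> play_rows(targets=[0.004,0,0,0,0,0.006,0,0,0,0,0.003,0,0,0,0,0,0,0,0,0,0,0,0,0,0])

```text
time: 29.5
tool_pos: [0.4985, 0.1714, 0.067]
tool_rot: [0.003, -0.039, 0.999, 0.0]
ft_force: [0.3, -0.1, 9.1]
finger_gap: -0.0003
finger_force: 4.3
```

```bash
python3 - <<'E'
from h import *
s=arm.read_state(); c=shot('wrist','w14.png'); front(c,(305,340)); print('tcp',sf(s['tool_pos']).round(4)); go(.6,.18,.067,4.5)
E
```

```text
front col 305 row 87 world [0.415  0.1593 0.067 ] step [-0.1816 -0.0887]
front col 340 row 87 world [0.414  0.1712 0.067 ] step [-0.1815 -0.0768]
tcp [[-0.0974 -0.0832]]
at [0.4985 0.1714 0.067 ] yaw 4.48 tilt 0.3 gap 0.0002 F [0.4 1.  8.8] t 29.6
 shift(tool now) [-0.1019  0.0006  0.0006] turn -0.0004  shift(after turn) [-0.1019  0.0006  0.0006]
```

>>> play_rows(targets=[0,0,-0.02,0,0.0,0,0,-0.04,0,0.085,0.021,0,0,0,0.085,0.02,0,0,0,0.085,0,0,0,0,0.085,0,0,0,0,0.085,0,0,0,0,0.085,0,0,0.03,0,0.085,0,0,0.03,0,0.085,0,0,0.011,0,0.085,0,0,0,0,0.085,0,0,0,0,0.085])

```text
time: 30.75
tool_pos: [0.4562, 0.1679, 0.0545]
tool_rot: [0.0, -0.039, 0.999, 0.0]
ft_force: [-0.7, 0.8, 0.7]
finger_gap: 0.0848
finger_force: 0.0
```

```bash
python3 - <<'E'
from h import *
s=arm.read_state();print('tcp',sf(s['tool_pos']).round(4)); go(.6,.26,.053,4.5)
E
```

```text
tcp [[-0.1398 -0.0833]]
at [0.4562 0.1679 0.0545] yaw 4.47 tilt 0.02 gap 0.0848 F [-0.7  0.8  0.7] t 30.8
 shift(tool now) [-0.1506  0.0806  0.0016] turn -0.0004  shift(after turn) [-0.1506  0.0805  0.0016]
```

>>> play_rows(targets=[-0.0013,0,0,0,0.085,0,0,0,0,0.05,0,0,0,0,0.05,0,0,0,0,0.05,0,0,0,0,0.05,0,0,0,0,0.05,0,0,0,0,0.05,0,0,0,0,0.05,0,0,-0.01,0,0.05,0,0,-0.03,0,0.05,0,0,-0.04,0,0.05,0,0,-0.03,0,0.05,0,0,0,0,0.05,0,0,0,0,0.05])

```text
time: 32.15
tool_pos: [0.4571, 0.168, 0.1649]
tool_rot: [0.001, -0.039, 0.999, 0.0]
ft_force: [-0.9, -0.8, -1.5]
finger_gap: 0.0578
finger_force: 64.5
```

```bash
python3 - <<'E'
from h import *
c=shot('wrist','w15.png'); front(c,(260,380),.175)
go(.5635,-.0464,.06,-1.47)
E
```

```text
front col 260 row 208 world [0.4144 0.1436 0.175 ] step [-0.1834 -0.1044]
front col 380 row 208 world [0.4112 0.1846 0.175 ] step [-0.1833 -0.0632]
at [0.4562 0.1679 0.1637] yaw 4.48 tilt 0.03 gap 0.0578 F [-0.6  1.  -1.2] t 32.2
 shift(tool now) [-0.0903 -0.222   0.1036] turn 0.1039  shift(after turn) [-0.1128 -0.2115  0.1036]
```

>>> play_rows(targets=[0,0,0,0.05,0.05,0,0,0,0.054,0.05,-0.0188,-0.0352,0,0,0.05,-0.0188,-0.0352,0,0,0.05,-0.0188,-0.0352,0,0,0.05,-0.0188,-0.0352,0,0,0.05,-0.0188,-0.0352,0,0,0.05,-0.0188,-0.0352,0,0,0.05,0,0,0.045,0,0.05,0,0,0.045,0,0.05,0,0,0.035,0,0.05,0,0,0.01,0,0.05,0,0,0,0,0.05,0,0,0,0,0.05,0,0,0,0,0.05,0,0,0,0,0.05])

```text
time: 33.8
tool_pos: [0.5656, -0.0463, 0.0309]
tool_rot: [0.002, 0.013, 1.0, -0.0]
ft_force: [-0.4, -0.3, -0.6]
finger_gap: 0.0578
finger_force: 64.6
```

```bash
python3 - <<'E'
from h import *
go(.5636,-.0464,.0127,-1.47)
E
```

```text
at [ 0.5656 -0.0463  0.0309] yaw -1.46 tilt 0.21 gap 0.0578 F [-0.4 -0.3 -0.6] t 33.8
 shift(tool now) [ 0.002  -0.0002  0.0182] turn 0.0001  shift(after turn) [ 0.002  -0.0002  0.0182]
```

>>> play_rows(targets=[0.001,0,0.008,0,0.05,0,0,0.004,0,0.05,0,0,0.002,0,0.05,0,0,0,0,0.05,0,0,0,0,0.05,0,0,0,0,0.05])

```text
time: 34.4
tool_pos: [0.5632, -0.0461, 0.0151]
tool_rot: [0.0, 0.013, 1.0, 0.0]
ft_force: [-0.2, 0.3, -1.1]
finger_gap: 0.0582
finger_force: 64.6
```

>>> play_rows(targets=[0,0,0.001,0,0.05,0,0,0,0,0.05,0,0,0,0,0.05])

```text
time: 34.7
tool_pos: [0.563, -0.046, 0.014]
tool_rot: [0.0, 0.013, 1.0, 0.0]
ft_force: [-0.3, 0.0, 0.1]
finger_gap: 0.0582
finger_force: 64.6
```

>>> play_rows(targets=[0,0,0.001,0,0.05,0,0,0,0,0.05,0,0,0,0,0.05])

```text
time: 35.0
tool_pos: [0.5631, -0.0461, 0.013]
tool_rot: [0.0, 0.013, 1.0, 0.0]
ft_force: [0.3, -1.1, -0.2]
finger_gap: 0.0578
finger_force: 64.7
```

>>> play_rows(targets=[-0.0004,0,0.001,0,0.05,0,0,0,0,0.05,0,0,0,0,0.05])

```text
time: 35.3
tool_pos: [0.5636, -0.0462, 0.0127]
tool_rot: [0.0, 0.013, 1.0, -0.0]
ft_force: [-1.6, -0.0, 5.7]
finger_gap: 0.0577
finger_force: 65.4
```

>>> play_rows(targets=[0,0,0.001,0,0.05,0,0,0,0,0.05,0,0,0,0,0.05])

```text
time: 35.6
tool_pos: [0.5636, -0.0461, 0.0126]
tool_rot: [0.001, 0.013, 1.0, -0.0]
ft_force: [-3.8, 1.1, 12.3]
finger_gap: 0.058
finger_force: 66.4
```

>>> play_rows(targets=[0,0,-0.0015,0,0.05,0,0,0,0,0.085,0,0,0,0,0.085,0,0,0,0,0.085,0,0,0,0,0.085,0,0,-0.01,0,0.085,0,0,-0.04,0,0.085,0,0,-0.04,0,0.085,0,0,-0.04,0,0.085,0,0,-0.01,0,0.085,0,0,0,0,0.085,0,0,0,0,0.085])

```text
time: 36.8
tool_pos: [0.5629, -0.0459, 0.1518]
tool_rot: [-0.0, 0.013, 1.0, 0.0]
ft_force: [0.8, 1.1, 0.6]
finger_gap: 0.0849
finger_force: 0.0
```

```bash
python3 - <<'E'
from h import *
c=shot('wrist','w16.png'); darkrect(c,(.58,-.047),.024); s=shot('side','s16.png'); shot('scene','sc16.png')
a=np.zeros((600,780,3),np.uint8)
a[:600,:500]=cv2.resize(c['color'][120:420,190:440],None,fx=2,fy=2)
b=load('sc16')['color'][180:380,90:390]; cv2.imwrite('pics/c16.png',a[:, :500]); 
cv2.imwrite('pics/c16.png',np.vstack([cv2.resize(a[:,:500],(250,300)),]) if 0 else np.hstack([cv2.resize(a[:,:500],(333,400)),cv2.resize(b,(450,300+100))]))
go(.43,-.13,.1,0)
E
```

```text
rect [ 0.5981 -0.0492] [0.0585 0.1599] 88.11 bbox (274, 170, 85, 204)
at [ 0.5621 -0.0458  0.1505] yaw -1.48 tilt 0.21 gap 0.085 F [-1.1 -0.9  0.1] t 37.0
 shift(tool now) [ 0.1297 -0.0876  0.0509] turn -0.0258  shift(after turn) [ 0.1319 -0.0843  0.0509]
```

View pics/c16.png

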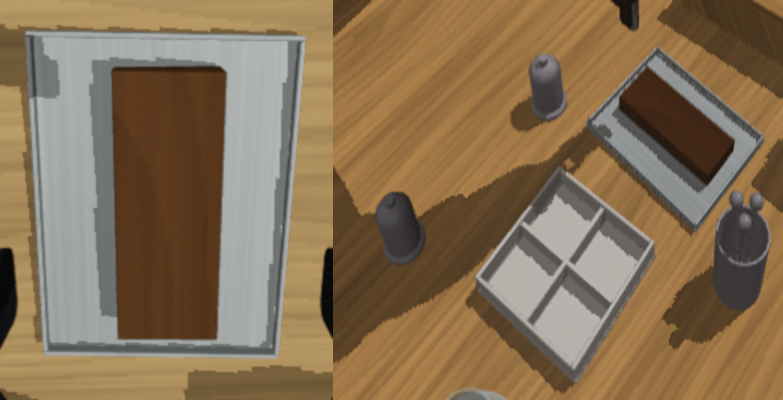

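The three boards are stacked squarely in the tray: wrist crop (112–225, 66–340), scene crop block at (680,125). Both infusers are still standing. Next I'll go above the nearer infuser.

>>> play_rows(targets=[0.0325,-0.022,0,0,0.085,0.0325,-0.022,0,0,0.085,0.0325,-0.022,0,0,0.085,0.0325,-0.022,0,0,0.085,0,0,0,0,0.085,0,0,0,0,0.085])

```text
time: 37.55
tool_pos: [0.4303, -0.1309, 0.1517]
tool_rot: [-0.001, 0.014, 1.0, 0.0]
ft_force: [0.9, 0.4, -0.1]
finger_gap: 0.0853
finger_force: 0.0
```

```bash
python3 - <<'E'
from h import *
c=shot('wrist','w17.png'); go(.43,-.132,.1,0)
for n,p in [('holder base',(248,227)),('saucer',(305,141))]: print(n,plane(load('s16'),[p],.0).round(3))
print(proj(c,[[.43,-.132,.07],[.43,-.132,0]]))
E
```

```text
at [ 0.4312 -0.1307  0.1519] yaw -1.52 tilt 0.04 gap 0.0849 F [0.2 0.3 0.5] t 37.6
 shift(tool now) [ 0.0012 -0.0014  0.0519] turn -0.0265  shift(after turn) [ 0.0012 -0.0013  0.0519]
holder base [[ 0.769 -0.123  0.   ]]
saucer [[ 0.647 -0.467  0.   ]]
[[317.36828507 251.46870961]
 [317.14669201 224.98875928]]
```

View pics/w17.png

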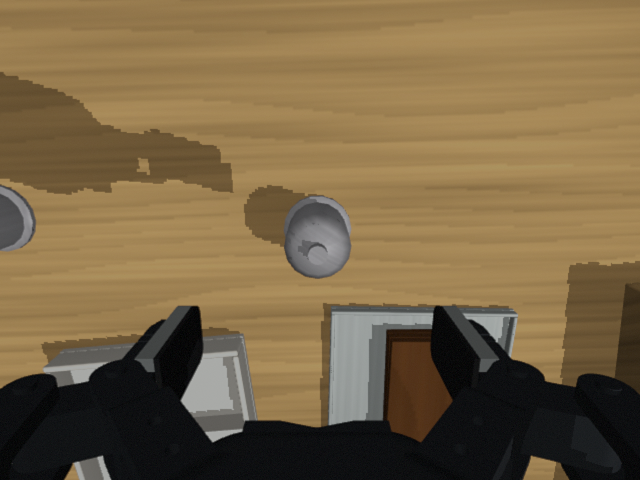

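The knob is at (317,252), as predicted, so the infuser stands at (0.430, -0.132). The carrier's front corners show at (242,335) and (45,367).

>>> play_rows(targets=[0.001,-0.001,0.04,0,0.085,0,0,0.04,0,0.085,0,0,0.035,0,0.085,0,0,0.012,0,0.085,0,0,0,0,0.085,0,0,0,0,0.04,0,0,0,0,0.03,0,0,0,0,0.03,0,0,0,0,0.03,0,0,0,0,0.03,0,0,0,0,0.03,0,0,0,0,0.03,0,0,0,0,0.03], force=30)

```text
time: 38.9
tool_pos: [0.4314, -0.1319, 0.0268]
tool_rot: [0.001, 0.013, 1.0, -0.0]
ft_force: [0.5, 1.6, 6.0]
finger_gap: 0.0433
finger_force: 30.6
```

```bash
python3 - <<'E'
from h import *
go(.43,-.132,.13,0)
c=load('w17'); P=plane(c,[(242.5,334),(44,367)],.028)[:,:2]; e=P[0]-P[1]; print(P,np.linalg.norm(e),np.degrees(np.arctan2(e[1],e[0]))-90)
n=e/np.linalg.norm(e); d=np.array([n[1],-n[0]]); print('centre',P[0]-.0775*n+.0775*d)
E
```

```text
at [ 0.4314 -0.1319  0.0268] yaw -1.47 tilt 0.17 gap 0.0433 F [0.5 1.6 6. ] t 38.9
 shift(tool now) [ 0.0011 -0.0002 -0.1032] turn -0.0257  shift(after turn) [ 1.100e-03 -1.000e-04 -1.032e-01]
[[ 0.50686988 -0.19102449]
 [ 0.53103751 -0.34822482]] 0.15904721846753472 8.740096236060978
centre [ 0.59524626 -0.25584822]
```

>>> play_rows(targets=[0,0,-0.02,0,0.03,0,0,-0.04,0,0.03,0,0,-0.04,0,0.03,-0.03,-0.02,0,0,0.03,-0.035,-0.023,0,0,0.03,-0.033,-0.022,0,0,0.03,-0.033,-0.0225,0,0,0.03,0,0,0,-0.04,0.03,0,0,0,-0.04,0.03,0,0,0,0,0.03,0,0,0,0,0.03])

```text
time: 40.0
tool_pos: [0.5586, -0.2225, 0.1255]
tool_rot: [-0.0, -0.027, 1.0, 0.0]
ft_force: [0.8, 0.7, -1.2]
finger_gap: 0.0432
finger_force: 31.3
```

```bash
python3 - <<'E'
from h import *
c=shot('wrist','w18.png'); go(.56,-.2227,.032,3.2)
E
```

```text
at [ 0.5587 -0.2224  0.1256] yaw 3.06 tilt 0.0 gap 0.0431 F [-0.3  0.7 -1.6] t 40.0
 shift(tool now) [-0.0013 -0.0004  0.0936] turn -0.0024  shift(after turn) [-0.0013 -0.0004  0.0936]
```

View pics/w18.png

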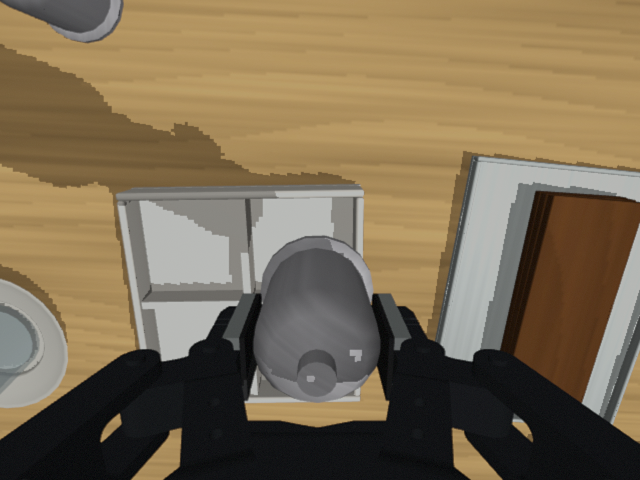

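```bash
python3 - <<'E'
from h import *
c=load('w18'); print(c['xyz'])
P=plane(c,[(119,194.5),(363,187.5),(359,401)],.028)[:,:2]; print(P.round(4).tolist())
for a,b in [(0,1),(1,2)]:
    e=P[b]-P[a]; print(np.linalg.norm(e),np.degrees(np.arctan2(e[1],e[0])))
print('centre',(P[0]+P[2])/2)
H=c['color'][170:215,300].tolist(); print(H[8:40])
E
```

```text
[ 0.4897712  -0.22771988  0.26710446]
[[0.5328, -0.3479], [0.5206, -0.1976], [0.6746, -0.1874]]
0.15074517204117052 94.64470841775001
0.15432129499373404 3.8009722983041776
centre [ 0.60368052 -0.26761467]
[[59, 94, 118], [58, 94, 118], [60, 95, 118], [60, 94, 118], [59, 94, 117], [57, 93, 116], [72, 96, 114], [107, 113, 115], [109, 113, 114], [102, 107, 108], [101, 106, 108], [105, 110, 111], [128, 134, 135], [171, 177, 179], [180, 185, 185], [183, 186, 185], [183, 186, 184], [183, 186, 185], [175, 181, 182], [160, 165, 167], [163, 166, 165], [182, 185, 183], [183, 186, 185], [183, 186, 184], [183, 186, 185], [183, 186, 184], [183, 186, 185], [182, 185, 184], [183, 185, 184], [183, 186, 185], [184, 186, 185], [183, 186, 184]]
```

```bash
python3 - <<'E'
from h import *
c=load('w18'); g=cv2.cvtColor(c['color'],cv2.COLOR_BGR2GRAY)
print(g[194,105:135].tolist(),g[194,235:260].tolist(),g[194,345:372].tolist()); print(g[215,110:150:1].tolist()); print(g[215,236:262].tolist()); print(g[215,325:372].tolist())
d=load('side0'); gg=cv2.cvtColor(d['color'],cv2.COLOR_BGR2GRAY)
print('side row185',gg[185,282:352].tolist()); print('side col300',gg[156:214,300].tolist(),'col335',gg[156:214,335].tolist())
for p in [(.6,-.26),(.606,-.267)]:
    a=np.radians(3.6); M=np.array([[np.cos(a),-np.sin(a)],[np.sin(a),np.cos(a)]])
    X=np.array([p]*4)+(np.array([[-1,-1],[-1,1],[1,1],[1,-1]])*.0775)@M.T
    X=np.c_[X,[.028]*4]; print(p,'w',proj(c,X).round(1).tolist(),'s',proj(d,X).round(1).tolist())
E
```

```text
[153, 153, 153, 153, 153, 153, 148, 118, 102, 103, 111, 133, 141, 142, 141, 140, 140, 140, 139, 140, 139, 139, 140, 140, 140, 139, 140, 141, 140, 141] [140, 140, 140, 141, 141, 140, 141, 140, 139, 140, 140, 141, 141, 140, 140, 140, 140, 140, 140, 139, 139, 139, 140, 140, 138] [185, 186, 186, 185, 186, 186, 185, 186, 185, 185, 185, 185, 185, 184, 185, 185, 185, 184, 176, 139, 145, 145, 145, 145, 145, 143, 143]
[151, 152, 151, 144, 106, 99, 101, 101, 117, 159, 184, 185, 184, 184, 184, 178, 145, 119, 118, 118, 118, 117, 117, 116, 116, 118, 116, 115, 115, 114, 123, 160, 184, 184, 184, 184, 184, 184, 184, 184]
[135, 135, 135, 136, 135, 136, 136, 136, 136, 129, 74, 64, 67, 66, 82, 121, 136, 137, 134, 135, 135, 134, 136, 135, 135, 135]
[185, 185, 186, 185, 185, 180, 139, 134, 135, 134, 136, 136, 136, 135, 135, 135, 135, 135, 135, 135, 136, 135, 135, 135, 136, 136, 135, 130, 81, 75, 88, 129, 161, 181, 185, 185, 186, 181, 159, 146, 144, 146, 146, 147, 146, 146, 146]
side row185 [129, 131, 123, 116, 116, 107, 130, 159, 83, 87, 123, 122, 121, 121, 122, 121, 121, 121, 121, 120, 122, 121, 121, 12
[... 428 characters left out ...]
 174, 174, 174, 173, 174, 173, 174, 174, 162, 159, 158, 122, 124, 122, 121, 126, 130, 119, 115, 115, 114] col335 [111, 110, 110, 110, 109, 102, 136, 162, 120, 120, 119, 117, 117, 145, 177, 175, 173, 174, 173, 174, 174, 173, 174, 174, 174, 175, 166, 137, 119, 122, 121, 125, 153, 176, 174, 174, 174, 173, 173, 173, 173, 174, 172, 175, 174, 174, 166, 141, 120, 119, 118, 123, 134, 132, 128, 132, 132, 132]
(0.6, -0.26) w [[127.5, 186.4], [379.8, 183.8], [372.5, 399.1], [158.2, 401.0]] s [[344.6, 163.5], [347.7, 204.6], [287.4, 205.2], [288.9, 163.9]]
(0.606, -0.267) w [[116.9, 195.6], [367.5, 192.9], [362.1, 405.7], [149.1, 407.5]] s [[342.4, 161.7], [345.4, 202.5], [285.3, 203.1], [287.0, 162.2]]
```

>>> play_rows(targets=[-0.0058,-0.0091,0,0,0.03,0,0,0.03,0,0.03,0,0,0.025,0,0.03,0,0,0,0,0.03,0,0,0,0,0.03])

```text
time: 40.55
tool_pos: [0.5651, -0.2315, 0.0706]
tool_rot: [-0.0, -0.027, 1.0, 0.0]
ft_force: [1.2, 0.7, -0.9]
finger_gap: 0.0435
finger_force: 31.3
```

```bash
python3 - <<'E'
from h import *
c=shot('wrist','w19.png'); go(.565,-.2312,.032,3.2); cv2.imwrite('pics/sc19.png',shot('scene','sc19.png')['color'])
a=c['color'][140:440,100:460]; b=load('sc19')['color'][190:390,150:350]
cv2.imwrite('pics/c19.png',np.hstack([cv2.resize(a,(440,367)),cv2.resize(b,(360,367))]))
E
```

```text
at [ 0.5659 -0.2319  0.0716] yaw 3.09 tilt 0.08 gap 0.0431 F [-0.7  0.1 -1.1] t 40.6
 shift(tool now) [0.0009 0.0007 0.0396] turn -0.0018  shift(after turn) [0.0009 0.0007 0.0396]
```

View pics/c19.png

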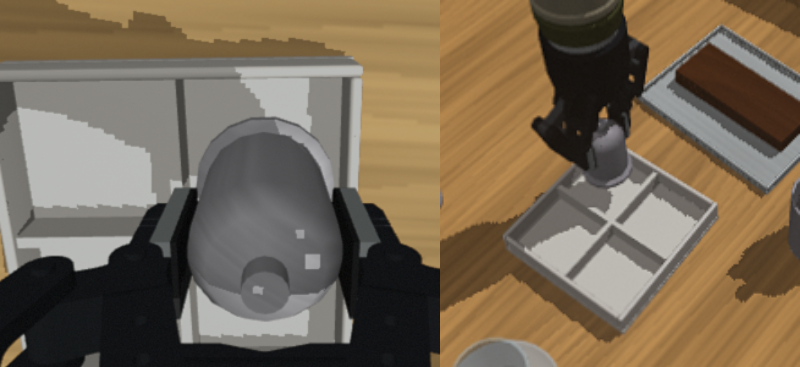

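The infuser's foot (crop columns 195–335) sits midway between the divider (180) and the wall (350). Lowering now.

>>> play_rows(targets=[0,0,0.02,0,0.03,0,0,0.013,0,0.03,0,0,0.003,0,0.03,0,0,0,0,0.03,0,0,0,0,0.03,0,0,0,0,0.03])

```text
time: 41.25
tool_pos: [0.5657, -0.2316, 0.0353]
tool_rot: [0.001, -0.027, 1.0, -0.0]
ft_force: [-0.7, 0.0, -1.2]
finger_gap: 0.0431
finger_force: 31.3
```

>>> play_rows(targets=[0,0,0.0015,0,0.03,0,0,0,0,0.03,0,0,0,0,0.03])

```text
time: 41.55
tool_pos: [0.5652, -0.2313, 0.0331]
tool_rot: [0.0, -0.027, 1.0, 0.0]
ft_force: [-0.9, -0.1, -1.6]
finger_gap: 0.0431
finger_force: 31.3
```

>>> play_rows(targets=[0,0,0.0015,0,0.03,0,0,0,0,0.03,0,0,0,0,0.03])

```text
time: 41.85
tool_pos: [0.5653, -0.2314, 0.0319]
tool_rot: [0.0, -0.027, 1.0, -0.0]
ft_force: [-1.1, 0.0, 2.3]
finger_gap: 0.0433
finger_force: 31.5
```

>>> play_rows(targets=[0,0,0,0,0.046,0,0,0,0,0.052,0,0,0,0,0.056,0,0,0,0,0.056,0,0,-0.01,0,0.056,0,0,-0.03,0,0.056,0,0,-0.04,0,0.056,0,0,-0.04,0,0.085,0,0,0,0,0.085,0,0,0,0,0.085])

```text
time: 42.85
tool_pos: [0.5661, -0.2318, 0.1536]
tool_rot: [0.002, -0.027, 1.0, -0.001]
ft_force: [-0.6, -0.0, -0.3]
finger_gap: 0.085
finger_force: 0.0
```

```bash
python3 - <<'E'
from h import *
w=shot('wrist','w20.png'); d=shot('side','s20.png'); go(.42,-.339,.15,3)
def inf(c,n,amin):
    H,S,V=cv2.split(cv2.cvtColor(c['color'],cv2.COLOR_BGR2HSV))
    m=((S<45)&(V>40)).astype(np.uint8)*255; m=cv2.morphologyEx(m,cv2.MORPH_OPEN,np.ones((3,3),np.uint8))
    for k in cv2.findContours(m,cv2.RETR_EXTERNAL,cv2.CHAIN_APPROX_NONE)[0]:
        if cv2.contourArea(k)>amin:
            b=cv2.boundingRect(k); q=(b[0]+b[2]/2,b[1]+b[3]/2); print(n,b,cv2.contourArea(k),plane(c,[q],.03).round(3)[0])
inf(d,'side',150); inf(w,'wrist',1000)
E
```

```text
at [ 0.5646 -0.231   0.1508] yaw 3.11 tilt 0.08 gap 0.0853 F [ 0.  -0.2 -0.2] t 43.0
 shift(tool now) [ 0.1502 -0.1001  0.0009] turn 0.0019  shift(after turn) [ 0.15   -0.1003  0.0009]
side (197, 251, 51, 65) 2419.0 [0.795 0.066 0.03 ]
side (268, 224, 88, 58) 4160.0 [ 0.601 -0.028  0.03 ]
side (233, 187, 28, 43) 827.5 [ 0.774 -0.159  0.03 ]
side (571, 181, 68, 107) 6139.0 [-0.11 -0.12  0.03]
side (288, 162, 60, 48) 2624.5 [ 0.597 -0.249  0.03 ]
side (376, 145, 17, 26) 320.5 [ 0.415 -0.369  0.03 ]
side (287, 128, 36, 24) 640.5 [ 0.644 -0.435  0.03 ]
side (220, 116, 35, 24) 604.5 [ 0.85 -0.48  0.03]
side (229, 88, 33, 21) 481.5 [ 0.849 -0.63   0.03 ]
side (435, 44, 59, 72) 3091.0 [ 0.127 -0.775  0.03 ]
side (573, 20, 67, 158) 9757.0 [-0.317 -0.692  0.03 ]
side (0, 0, 226, 168) 8503.5 [ 1.301 -0.689  0.03 ]
wrist (0, 252, 101, 125) 10123.0 [ 0.639 -0.43   0.03 ]
wrist (135, 170, 239, 202) 40591.5 [ 0.596 -0.277  0.03 ]
wrist (440, 144, 200, 244) 20247.5 [ 0.581 -0.072  0.03 ]
wrist (54, 0, 102, 39) 2463.5 [ 0.438 -0.37   0.03 ]
```

The far infuser has been knocked about 35 mm toward -y since the start. Next I'll go above it and look.

>>> play_rows(targets=[0.0315,-0.0265,0,0,0.085,0.0315,-0.0265,0,0,0.085,0.0315,-0.0265,0,0,0.085,0.0315,-0.0265,0,0,0.085,0.0315,-0.0265,0,0,0.085,0,0,0,0,0.085,0,0,0,0,0.085,0,0,0,0,0.085])

```text
time: 43.75
tool_pos: [0.4151, -0.3712, 0.1505]
tool_rot: [-0.0, -0.027, 1.0, 0.001]
ft_force: [0.9, -0.7, 0.4]
finger_gap: 0.0852
finger_force: 0.0
```

```bash
cat >> h.py <<'E'
def blobs(c,box,amin=400):
    H,S,V=cv2.split(cv2.cvtColor(c['color'],cv2.COLOR_BGR2HSV))
    m=((S<45)&(V>40)).astype(np.uint8)*255; m=cv2.morphologyEx(m,cv2.MORPH_OPEN,np.ones((3,3),np.uint8))
    x0,y0,x1,y1=box; z=np.zeros_like(m); z[y0:y1,x0:x1]=m[y0:y1,x0:x1]
    for k in cv2.findContours(z,cv2.RETR_EXTERNAL,cv2.CHAIN_APPROX_NONE)[0]:
        if cv2.contourArea(k)>amin: print(cv2.boundingRect(k),cv2.contourArea(k))
E
python3 - <<'E'
from h import *
c=shot('wrist','w21.png'); go(.415,-.372,.025,3)
blobs(c,(100,60,560,320)); print('ref w17 (true .430,-.132)'); r=load('w17'); blobs(r,(200,150,420,300))
# silhouette box of an infuser at P
for P in [(.415,-.372),(.415,-.366),(.421,-.372)]:
    t=np.linspace(0,2*np.pi,60); pts=[]
    for rr,z in [(.026,0),(.026,.007),(.022,.052)]: pts+=[[P[0]+rr*np.cos(a),P[1]+rr*np.sin(a),z] for a in t]
    q=proj(c,pts); print(P,q.min(0).round(1),q.max(0).round(1))
pts=[]
for rr,z in [(.026,0),(.026,.007),(.022,.052)]: pts+=[[.430+rr*np.cos(a),-.132+rr*np.sin(a),z] for a in t]
q=proj(r,pts); print('ref pred',q.min(0).round(1),q.max(0).round(1))
E
```

```text
at [ 0.4154 -0.371   0.1507] yaw 3.18 tilt 0.09 gap 0.0849 F [ 0.   0.2 -0.4] t 43.8
 shift(tool now) [ 0.0004 -0.0011  0.1257] turn 0.0031  shift(after turn) [ 0.0004 -0.0011  0.1257]
(279, 196, 68, 83) 4421.0
ref w17 (true .430,-.132)
(284, 196, 67, 82) 4382.5
(0.415, -0.372) [283.  192.2] [351.9 276.4]
(0.415, -0.366) [291.  192.6] [361.2 276.8]
(0.421, -0.372) [282.8 200. ] [351.2 284.9]
ref pred [282.8 191.5] [351.5 275.3]
```

>>> play_rows(targets=[0.001,-0.0043,0.04,0,0.085,0,0,0.04,0,0.085,0,0,0.033,0,0.085,0,0,0.012,0,0.085,0,0,0,0,0.085,0,0,0,0,0.04,0,0,0,0,0.03,0,0,0,0,0.03,0,0,0,0,0.03,0,0,0,0,0.03,0,0,0,0,0.03,0,0,0,0,0.03,0,0,0,0,0.03])

```text
time: 45.1
tool_pos: [0.4154, -0.3773, 0.0285]
tool_rot: [0.001, -0.027, 1.0, -0.001]
ft_force: [0.3, 2.5, 5.1]
finger_gap: 0.0433
finger_force: 30.0
```

```bash
python3 - <<'E'
from h import *
a=np.radians(4); T=np.array([.605,-.266])+np.array([[np.cos(a),-np.sin(a)],[np.sin(a),np.cos(a)]])@[-.0375,-.0375]; print(T)
go(T[0],T[1],.127,4)
E
```

```text
[ 0.57020722 -0.30602452]
at [ 0.4154 -0.3773  0.0285] yaw 3.11 tilt 0.19 gap 0.0433 F [0.3 2.5 5.1] t 45.1
 shift(tool now) [-0.1588  0.0625 -0.0982] turn -0.0155  shift(after turn) [-0.1597  0.0601 -0.0982]
```

>>> play_rows(targets=[0,0,-0.02,0,0.03,0,0,-0.04,0,0.03,0,0,-0.04,0,0.03,0,0,0,-0.0155,0.03,-0.0319,0.012,0,0,0.03,-0.0319,0.012,0,0,0.03,-0.0319,0.012,0,0,0.03,-0.0319,0.012,0,0,0.03,-0.0319,0.012,0,0,0.03,0,0,0.03,0,0.03,0,0,0.023,0,0.03,0,0,0,0,0.03,0,0,0,0,0.03])

```text
time: 46.4
tool_pos: [0.5687, -0.3053, 0.0733]
tool_rot: [-0.001, -0.035, 0.999, 0.0]
ft_force: [1.1, 0.2, -1.5]
finger_gap: 0.0429
finger_force: 31.2
```

```bash
python3 - <<'E'
from h import *
c=shot('wrist','w22.png'); go(.5702,-.306,.0335,4)
g=cv2.cvtColor(c['color'],cv2.COLOR_BGR2GRAY)
for r in (190,205,215): print(r,g[r,150:480:2].tolist())
b=load('w19'); gb=cv2.cvtColor(b['color'],cv2.COLOR_BGR2GRAY); print('ref',gb[205,220:420:2].tolist())
E
```

```text
at [ 0.5694 -0.3059  0.0744] yaw 3.98 tilt 0.05 gap 0.0429 F [-0.8  0.6 -1.8] t 46.5
 shift(tool now) [-0.0008 -0.0001  0.0409] turn -0.0004  shift(after turn) [-0.0008 -0.0001  0.0409]
190 [112, 112, 111, 112, 112, 113, 112, 111, 111, 112, 111, 110, 111, 112, 111, 110, 110, 111, 110, 109, 109, 109, 109, 109, 108, 109, 108, 109, 107, 109, 108, 108, 107, 107, 107, 107, 107, 108, 107, 106, 107, 106, 107, 107, 108, 138, 126, 125, 124, 124, 124, 124, 125, 124, 125, 124, 124, 124, 125, 125, 125, 125, 125, 124, 126, 125, 125, 124, 125, 125, 124, 124, 126, 124, 125, 125, 126, 124, 125, 125, 125, 125, 126, 125, 125, 125, 125, 126, 125, 126, 125, 125, 125, 125, 125, 125, 126, 124, 125, 125, 126, 124, 125, 125, 126, 125, 126, 125, 124, 125, 125, 125, 126, 125, 125, 125, 125, 125, 124, 125, 125, 125, 125, 125, 125, 125, 125, 125, 125, 125, 125, 124, 125, 126, 125, 125, 124, 125, 119, 118, 118, 118, 118, 118, 118, 117, 118, 118, 119, 118, 118, 119, 118, 118, 118, 118, 117, 118, 117, 117, 118, 117, 117, 119, 119]
205 [107, 107, 107, 106, 106, 106, 107, 107, 106, 107, 107, 107, 107, 106, 108, 109,
[... 1367 characters left out ...]
3, 143, 143, 143, 143, 142, 143, 143, 142, 142, 143, 143, 143, 142, 142, 143, 154, 189, 194, 194, 194, 193, 194, 193, 194, 187, 187, 189, 193, 193, 194, 193, 193, 194, 193, 193, 193, 193, 194, 193, 193]
ref [110, 110, 110, 109, 110, 109, 109, 122, 122, 122, 121, 119, 70, 67, 66, 109, 135, 134, 135, 134, 135, 134, 135, 135, 135, 136, 136, 136, 135, 135, 135, 135, 136, 136, 137, 137, 136, 135, 150, 186, 185, 186, 186, 185, 185, 185, 185, 185, 185, 186, 186, 186, 186, 186, 187, 187, 187, 187, 186, 186, 186, 187, 187, 187, 187, 187, 181, 136, 138, 137, 136, 137, 137, 137, 137, 136, 136, 136, 137, 137, 82, 77, 78, 90, 146, 179, 187, 186, 151, 155, 155, 156, 155, 155, 155, 154, 156, 155, 154, 154]
```

The new compartment spans columns 250–378, centred at 314, matching the first placement. Lowering.

>>> play_rows(targets=[0,0,0.02,0,0.03,0,0,0.014,0,0.03,0,0,0.003,0,0.03,0,0,0,0,0.03,0,0,0,0,0.03,0,0,0,0,0.03])

```text
time: 47.05
tool_pos: [0.5698, -0.3059, 0.0374]
tool_rot: [0.001, -0.035, 0.999, -0.0]
ft_force: [0.8, 0.0, -1.4]
finger_gap: 0.0428
finger_force: 31.2
```

>>> play_rows(targets=[0,0,0.0015,0,0.03,0,0,0,0,0.03,0,0,0,0,0.03])

```text
time: 47.35
tool_pos: [0.5693, -0.3055, 0.0351]
tool_rot: [0.0, -0.035, 0.999, 0.0]
ft_force: [0.7, -0.5, -1.9]
finger_gap: 0.0433
finger_force: 31.2
```

>>> play_rows(targets=[0,0,0.0015,0,0.03,0,0,0,0,0.03,0,0,0,0,0.03])

```text
time: 47.65
tool_pos: [0.5694, -0.3056, 0.0336]
tool_rot: [0.0, -0.035, 0.999, -0.0]
ft_force: [0.3, -0.1, -1.2]
finger_gap: 0.0431
finger_force: 31.2
```

>>> play_rows(targets=[0,0,0.001,0,0.03,0,0,0,0,0.03,0,0,0,0,0.03])

```text
time: 47.95
tool_pos: [0.5694, -0.3056, 0.0336]
tool_rot: [0.0, -0.035, 0.999, -0.0]
ft_force: [-1.6, 2.4, 5.6]
finger_gap: 0.0434
finger_force: 31.7
```

>>> play_rows(targets=[0,0,0,0,0.046,0,0,0,0,0.052,0,0,0,0,0.055,0,0,0,0,0.055,0,0,-0.01,0,0.055,0,0,-0.03,0,0.055,0,0,-0.04,0,0.055,0,0,-0.04,0,0.055,0.04,0,-0.02,0,0.055,0.04,0.02,0,0,0.055,0.04,0.03,0,0,0.055,0,0,0,0,0.055,0,0,0,0,0.055])

```text
time: 49.25
tool_pos: [0.445, -0.2633, 0.1733]
tool_rot: [0.0, -0.035, 0.999, -0.0]
ft_force: [0.2, -0.1, -0.2]
finger_gap: 0.055
finger_force: 0.0
```

```bash
python3 - <<'E'
from h import *
d=shot('side','s23.png'); w=shot('wrist','w23.png'); s=shot('scene','sc23.png'); o=load('side0'); so=load('scene0')
go(.57,-.306,.1,4)
print('side'); blobs(d,(190,120,420,290),150); print('side0'); blobs(o,(190,120,420,290),150)
print('scene'); blobs(s,(120,180,480,450),150); print('scene0'); blobs(so,(120,180,480,450),150)
darkrect(d,(.6,-.046),.024)
def knobs(c,P,label):
    g=cv2.cvtColor(c['color'],cv2.COLOR_BGR2HSV)
    for p in P:
        pts=[]; t=np.linspace(0,6.28,60)
        for rr,z in [(.026,.005),(.022,.057),(.005,.075)]: pts+=[[p[0]+rr*np.cos(a),p[1]+rr*np.sin(a),z] for a in t]
        q=proj(c,pts); print(label,p,'pred box',q.min(0).round(0),q.max(0).round(0))
        x0,y0=np.maximum(q.min(0).astype(int)-8,0); x1,y1=q.max(0).astype(int)+8
        m=((g[y0:y1,x0:x1,2]<118)&(g[y0:y1,x0:x1,1]<60)).astype(np.uint8); print(' dark px rows',np.flatnonzero(m.sum(1)>6)[[0,-1]]+y0,'cols',np.flatnonzero(m.sum(0)>8)[[0,-1]]+x0)
knobs(d,[(.565,-.231),(.5697,-.306)],'side'); knobs(s,[(.565,-.231),(.5697,-.306)],'scene')
E
```

```text
at [ 0.4476 -0.2652  0.1735] yaw 4.0 tilt 0.16 gap 0.0551 F [-1.  -1.5  0.6] t 49.4
 shift(tool now) [-0.1191 -0.0491  0.0738] turn -0.0  shift(after turn) [-0.1191 -0.0491  0.0738]
side
(198, 251, 50, 39) 1553.0
(268, 224, 88, 58) 4161.0
(233, 187, 28, 43) 828.5
(288, 158, 60, 52) 2675.5
(287, 128, 36, 24) 640.0
(220, 120, 35, 20) 540.5
side0
(198, 251, 50, 39) 1552.0
(268, 224, 88, 58) 4165.0
(373, 210, 20, 28) 410.5
(233, 187, 28, 43) 830.0
(288, 162, 60, 48) 2646.0
(376, 153, 18, 26) 331.0
(287, 128, 36, 24) 640.5
(220, 120, 35, 20) 539.0
scene
(150, 375, 68, 67) 3451.5
(344, 276, 38, 59) 1606.0
(186, 264, 118, 107) 6843.5
(259, 204, 118, 91) 5415.0
(397, 202, 67, 75) 2813.5
scene0
(150, 375, 68, 67) 3454.0
(344, 276, 38, 59) 1603.0
(133, 266, 31, 35) 749.5
(186, 264, 118, 107) 6845.5
(221, 207, 25, 33) 580.0
(259, 204, 118, 91) 5415.5
(399, 202, 65, 61) 2220.0
rect [ 0.5979 -0.0405] [0.0711 0.1572] 88.06 bbox (280, 237, 68, 28)
side (0.565, -0.231) pred box [320. 178.] [339. 205.]
 dark px rows [169 209] cols [319 343]
side (0.5697, -0.306) pred box [319. 158.] [338. 185.]
 dark px rows [160 191] cols [318 343]
scene (0.565, -0.231) pred box [230. 266.] [258. 303.]
 dark px rows [272 310] cols [221 265]
scene (0.5697, -0.306) pred box [201. 294.] [232. 332.]
 dark px rows [285 338] cols [192 239]
```

```bash
python3 -c "
from h import *
print(arm.hand_in())"
```

```text
the job is handed in; nothing more can be done
None
```

I handed the job in at about 49 s: all three boards are stacked squarely in the middle of the tray, both infusers (one had been knocked aside) stand in separate carrier compartments, and the cup and saucer, spoon holder and caddy are where they were; I confirmed the infusers by touch-down height and image measurements, because the picture allowance was used up.

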